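# Unload the cake-ribbon stand

## Robot

A 7-joint arm with a two-finger parallel gripper is mounted at the origin on the work surface. World frame = base frame: x ahead of the robot, y to its left, z up, the work surface at z = 0. Lengths are in m, angles in rad, forces in N, time in s.
With the tool pointing down it reaches from about 0.35 to 0.9 m from the base axis. Payload 8.1 kg.
Tool frame: the origin (TCP) lies at the very end of the fingers, on their centre line; the grasp point (between the pads) lies 19 mm behind it (arm.grip_depth is the distance from the TCP to the grasp point, in m); x points along the fingers, z is the direction in which the jaws open and shut, and the axes are right-handed (so a half turn about x gives the same grasp; the last joint's range is limited). The gripper opens to 92 mm and grips with 3 to 60 N. Pads are 19 mm wide; open, the fingers measure 130 mm over their backs; the gripper's body (75 mm by 190 mm) begins 47 mm behind the grasp point.
Start: joints at [-1.228, 0.434, 0.025, 1.573, -0.012, 1.134, -0.075], TCP at [0.27, 0.564, 0.227] pointing down, gripper open.
Joint ranges: [-2.62, 2.62], [-0.44, 2.09], [-1.27, 1.32], [0.08, 2.57], [-1.32, 4.46], [0.12, 2], [-2.74, 2.74]. Speed limits (rad/s): [2.22, 2.22, 3.01, 3.01, 3.14, 3.14, 3.14].

## Interface

Orientations are given as a rotation vector (axis times angle).
In Python, from cell import status, cams, arm gives the robot as it stands. The module is installed in compiled form; this text tells all that it offers.
- The arm moves only by the tool step_arm, never from a script. Its argument "rows" is a list of rows, each a list of 7 numbers: the gripper command: -1 is fully open, 1 is shut, values between are in proportion, then the shift along the tool's x, y, z as a fraction of full scale, then the turn, a rotation vector about the tool's x, y, z as a fraction of full scale. In form: [[grip, x, y, z, rx, ry, rz], ...]. A call has 1 to 12 rows; each row is the pose to reach, as a shift and turn from the pose commanded when the call began, along the tool's axes at that moment; what a row does not reach only later rows make up. Full scale, the value 1, is 80 cm for a shift and 60 degrees for a turn. A row lasts 1/12 s, in which the tool goes at most 41.7 mm and 7.16 degrees, less where a joint would pass 70% of its speed; a pose out of reach is approached as far as the arm can. A call with a number of a shift or a turn outside -1 to 1 is refused whole. A call with a gripper value outside its range is refused whole. The fingers move at their own pace and stop on an object; "newtons" is the grip in N (left out, the last holds). Time passes only in rows, so rows that repeat a pose let the fingers close. It gives the time, the measured TCP pose, the force and the opening at its end, in the units of the state.
- status.observe(): the state, without advancing time (a new reading comes with each control period).
- cams.get_image(name): name is "scene" or "top" or "wrist"; returns a dict with "pixels" (384x512x3 uint8, red, green, blue), "range_z" (384x512 float32, m along the optical axis (not along the pixel's ray), 0 where there is no reading), "camera_matrix" (3x3 intrinsics, pixels), "eye" and "attitude" of the camera in the world; the wrist camera has in their place "tool_from_camera" (4x4, takes a point from camera to tool coordinates, whose origin is the TCP and whose axes are the tool frame's). Camera axes: x right, y down, z forward; pixel columns grow to the right and rows downward; lengths in m; the calibration is good to about 2 mm. A picture is of the moment at which its call begins: read the wrist's pose just before it.
- arm.sign_off(): hands the job in, once; it reports no verdict.
The state is a dict: "clock": time; "joints": joint angles; "dq": joint speeds; "joint_efforts": joint torques, N m; "position": TCP position; "ee_rot": TCP orientation; "force": force on the tool from outside, world axes, zero at the start; "ft_torque": the same for the moment, N m; "width": opening from 0.0 (shut) to 1.0 (fully open).
Only numpy, scipy, OpenCV 4.12 (cv2) and the standard library are available. Lean on these libraries where they do the work, as an engineer would, in place of code of your own. Each camera call takes 0.05 s, during which the arm holds its last target.

## Task

Clear the ribbon stand before the counter is washed: draw the yellow lock pin up out of its bore and hang it by its collar in the blue side notch of the stand, then swing the red retaining bar aside until it stops. Slide every ribbon roll up off its spindle and lay it flat on the floor of the blue tray, side by side with the others, then swing the bar back fully closed over the empty spindles, leaving the pin parked in the notch. Do not tip over or push aside the egg cup, bowl or spice can.

Things in the scene. Friction and masses are not known exactly. Their poses are not given: they have to be found in the camera images.
- stand: White ribbon stand fixed to the counter, base 90 x 410 x 15 mm (x, y, z), origin under its centre. Along its y axis at x = 0: hinge post (y = -185 mm), 4 spindles (y = -112.5, -37.5, 37.5, 112.5 mm; 16 mm diameter, tops at z = 78 mm; rolls rest on 32 mm wide foot discs at z = 25 mm; some may be empty), lock post (y = 185 mm, 36 x 36 mm, top z = 82 mm), blue notch bracket out to y = 250 mm.
- notch (a point): Seat in the side notch, axes as the stand's: on the top face (74 mm over the counter) of a blue plate 12 mm thick, in the middle of a slot 14 mm wide in x. The slot is open above, below and at its +y end; from here it runs 13 mm to -y (closed end) and 22 mm to +y. Parked, the pin's shank hangs in the slot and its collar rests on the plate.
- bore (a point): Mouth of the lock bore with the bar closed: on its axis, level with the bar's top (96 mm over the counter). 14 mm wide, it passes through the bar's end lug (12 mm thick) and down into the lock post, to 27 mm over the counter.
- pin: Steel lock pin with yellow head, 60 g. Origin: centre of its collar's underside, z up along it. Shank 10 mm diameter down to 60 mm below the origin; collar 26 mm diameter from 0 to 5 mm above; round grip 16 mm diameter from 5 to 50 mm above. Starts upright in the bore, collar on the bar; it must rise 60 mm to come clear. While it is in the bore the bar cannot swing.
- bar (a joint): Angle of the red retaining bar, rad: 0 closed over the spindles; grows as it swings level, clockwise seen from above, towards the stand's +x, to a stop at 1.4. Hinge friction about 0.06 N m; it stays where left. Bar 20 mm wide, underside 84 mm and top 96 mm over the counter, reaching 384 mm from the hinge axis. Closed, it keeps the rolls from coming off.
- bar_hinge (a point): On the bar's vertical hinge axis, at the level of the bar's underside; turns with the bar: its y axis points along the bar from hinge to lug.
- bar_knob (a point): Centre of the top of the bar's upright black knob, 16 mm diameter, 42 mm tall above the bar, 130 mm from the hinge axis. Turns with the bar.
- tray: Blue plastic tray, loose (0.6 kg), open above, 220 x 220 mm outside, 20 mm high, walls 4 mm, so 212 x 212 mm inside. Origin at the centre of its underside, x and y parallel to its sides.
- tray_in (a point): Centre of the tray's inner floor; axes as the tray's.
- roll_red: Roll of red ribbon wound on a card core, rigid, 60 g: 50 mm outer diameter, 26 mm bore, 36 mm tall; origin at its very centre, z along its axis. Starts on one of the spindles (may be absent).
- roll_green: Roll of green ribbon wound on a card core, rigid, 60 g: 50 mm outer diameter, 26 mm bore, 36 mm tall; origin at its very centre, z along its axis. Starts on one of the spindles (may be absent).
- roll_orange: Roll of orange ribbon wound on a card core, rigid, 60 g: 50 mm outer diameter, 26 mm bore, 36 mm tall; origin at its very centre, z along its axis. Starts on one of the spindles (may be absent).
- roll_white: Roll of white ribbon wound on a card core, rigid, 60 g: 50 mm outer diameter, 26 mm bore, 36 mm tall; origin at its very centre, z along its axis. Starts on one of the spindles (may be absent).
- egg_cup: White ceramic egg cup, 48 mm diameter, 62 mm tall, origin at the centre of its foot. Bystander: leave alone.
- bowl: Small blue bowl, 140 mm diameter, 60 mm tall, origin under its centre. Bystander: leave alone.
- spice_can: White spice can, 60 mm diameter, 100 mm tall, origin under its centre. Bystander: leave alone.

How it is judged:
By the outcome, as a careful person would: the job done as asked, in the order asked, and still so for the second after the job is handed in, with the robot touching nothing.
Of roll_red, roll_green, roll_orange, roll_white only 2 to 4 are there at a start; the rules pass over those that are not, and their reading is None.
At some moment in a run one of tray may be knocked a few centimetres aside while the robot is not near it.
It also fails if it takes over 210 s, if anything falls off the work surface, if the arm or the gripper's body presses on something with over 40 N, if the wrist force passes 120 N, or if a joint passes its speed limit or range.

## Working session

There is one attempt and no reset: what is moved stays moved. The work goes in short steps, Python scripts to look and compute and a tool call to move; the robot and the scene stay as the last step left them, time stands still between calls to the robot, and variables do not carry over. Pictures are saved under pics/ and viewed, and the job is handed in when it is done.

Besides the shell and the picture viewer there is one more tool, called by a JSON object that holds its "method" and its "body", one argument or row to a line. step_arm: Moves the arm, as the interface text tells. Its arguments: {"type":"object","properties":{"rows":{"type":"array","items":{"type":"array","items":{"type":"number"}}},"newtons":{"type":"number"}},"required":["rows"]}

```bash
mkdir -p pics; ls
python3 - <<'E'
from cell import status, cams, arm
import cv2, numpy as np
s=status.observe(); print({k:np.round(v,3) for k,v in s.items()}, arm.grip_depth)
for n in("scene","top","wrist"):
    d=cams.get_image(n); cv2.imwrite(f"pics/{n}0.png",d["pixels"][:,:,::-1]); np.savez(f"{n}0.npz",**d)
    print(n,[ (k,np.round(v,3).tolist()) for k,v in d.items() if k not in("pixels","range_z")])
E
```

```text
pics
{'clock': np.float64(0.0), 'joints': array([-1.228,  0.435,  0.025,  1.574, -0.012,  1.134, -0.075]), 'dq': array([-0.001, -0.   ,  0.002, -0.001,  0.001,  0.001,  0.   ]), 'joint_efforts': array([-0.0000e+00, -6.6784e+01,  9.8500e-01, -3.1447e+01, -6.1000e-02,
        4.3000e-02,  0.0000e+00]), 'position': array([0.269, 0.563, 0.226]), 'ee_rot': array([-0.876,  1.389,  0.874]), 'force': array([-0.687,  0.301, -0.185]), 'ft_torque': array([-0.034, -0.096,  0.019]), 'width': np.float64(1.003)} 0.0188
scene [('camera_matrix', [[378.482, 0.0, 259.37], [0.0, 378.482, 194.984], [0.0, 0.0, 1.0]]), ('eye', [1.406, 0.01, 0.733]), ('attitude', [-1.545, -1.793, 0.91])]
top [('camera_matrix', [[397.299, 0.0, 253.431], [0.0, 397.299, 190.655], [0.0, 0.0, 1.0]]), ('eye', [0.357, -0.145, 1.456]), ('attitude', [-2.175, 2.118, -0.16])]
wrist [('camera_matrix', [[283.663, 0.0, 254.894], [0.0, 283.663, 191.267], [0.0, 0.0, 1.0]]), ('tool_from_camera', [[-0.001, -0.258, 0.966, -0.158], [0.001, -0.966, -0.258, 0.07], [1.0, 0.0, 0.001, -0.001], [0.0, 0.0, 0.0, 1.0]])]
```

View pics/scene0.png

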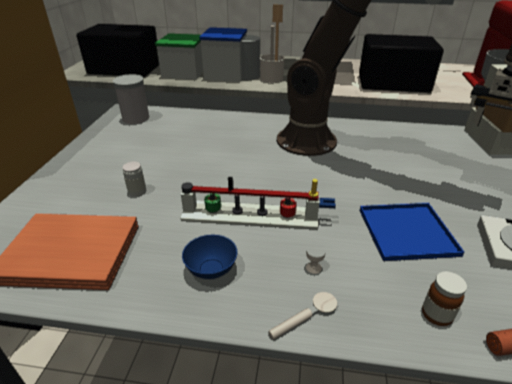

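View pics/top0.png

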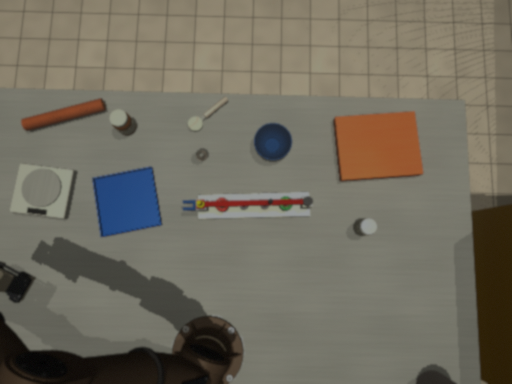

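View pics/wrist0.png

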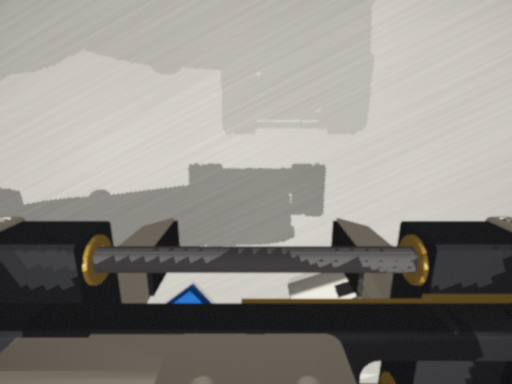

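```bash
cat > h.py <<'E'
import numpy as np, cv2
from scipy.spatial.transform import Rotation as R
from cell import status, cams, arm
def cloud(d,s=None):
    z=d["range_z"];K=d["camera_matrix"]
    v,u=np.mgrid[:z.shape[0],:z.shape[1]]
    P=np.stack([(u-K[0,2])/K[0,0]*z,(v-K[1,2])/K[1,1]*z,z],-1)
    if "eye" in d: return P@R.from_rotvec(d["attitude"]).as_matrix().T+d["eye"]
    T=np.array(d["tool_from_camera"]);P=P@T[:3,:3].T+T[:3,3]
    return P@R.from_rotvec(s["ee_rot"]).as_matrix().T+s["position"]
def snap(n,tag):
    s=status.observe(); d=cams.get_image(n); cv2.imwrite(f"pics/{n}_{tag}.png",d["pixels"][:,:,::-1])
    return d,cloud(d,s),s
def hsv(d): return cv2.cvtColor(d["pixels"],cv2.COLOR_RGB2HSV).astype(int)
E
python3 - <<'E'
import cv2,numpy as np
from h import *
for n in("top","scene"):
    d=dict(np.load(f"{n}0.npz")); P=cloud(d); H=hsv(d); h,s,v=H[...,0],H[...,1],H[...,2]; z=P[...,2]
    print(n,"table z",np.median(z[190:200,100:110]), np.median(z[240:250,300:320]))
    near=(P[...,0]>.2)&(P[...,0]<.9)&(abs(P[...,1])<.7)
    for nm,m in dict(red=((h<6)|(h>174))&(s>150)&(z>.08),redlow=((h<6)|(h>174))&(s>150)&(z<.075)&(z>.03),yel=(h>20)&(h<33)&(s>130)&(z>.05),green=(h>40)&(h<80)&(s>100)&(z>.02),blue=(h>100)&(h<125)&(s>140)&(z<.04),bluehi=(h>100)&(h<125)&(s>120)&(z>.04)).items():
        m=m&near; k,l,st,c=cv2.connectedComponentsWithStats(m.astype(np.uint8))
        for i in range(1,k):
            if st[i,4]>8:
                Q=P[l==i]; 
                r=cv2.minAreaRect(Q[:,:2].astype(np.float32)*1000)
                print(nm,st[i,4],np.round(c[i]),"med",np.round(np.median(Q,0),4),"rect",np.round(r[0],1),np.round(r[1],1),round(r[2],2),"z",np.round(np.percentile(Q[:,2],[5,95]),3))
    b=(s<60)&(z>.008)&near
    k,l,st,c=cv2.connectedComponentsWithStats(b.astype(np.uint8))
    for i in range(1,k):
        if st[i,4]>30:
            Q=P[l==i]; r=cv2.minAreaRect(Q[:,:2].astype(np.float32)*1000)
            print("white",st[i,4],np.round(c[i]),np.round(r[0],1),np.round(r[1],1),round(r[2],2),np.round(np.percentile(Q[:,2],[5,50,95]),3))
d=dict(np.load("scene0.npz"));cv2.imwrite("pics/z.png",cv2.resize(d["pixels"][160:290,170:350,::-1],None,fx=4,fy=4))
d=dict(np.load("top0.npz"));cv2.imwrite("pics/zt.png",cv2.resize(d["pixels"][100:240,170:330,::-1],None,fx=4,fy=4))
E
```

```text
top table z 0.0052200768502679296 0.0017143009306368473
red 274 [235. 203.] med [ 0.5119 -0.0786  0.0968] rect [471.3 -75.3] [205.2 172.7] 71.37 z [0.092 0.101]
red 125 [287. 202.] med [ 0.5213 -0.2625  0.0968] rect [ 466.1 -207.1] [ 72.2 241.2] 43.71 z [0.091 0.102]
redlow 29 [222. 208.] med [ 0.4974 -0.0404  0.0624] rect [496.9 -37.5] [12.9 35.8] 7.57 z [0.057 0.067]
yel 42 [200. 204.] med [0.5034 0.0334 0.1077] rect [503.7  34.7] [16.7 24.3] 37.4 z [0.098 0.149]
green 27 [286. 207.] med [ 0.5069 -0.259   0.0614] rect [ 506.1 -261.3] [12.3 32.9] 9.01 z [0.06  0.068]
blue 161 [272. 145.] med [ 0.7461 -0.211   0.0062] rect [ 747.  -209.4] [53.  50.8] 47.48 z [0.    0.011]
blue 3417 [127. 202.] med [0.5179 0.3187 0.0053] rect [519.  315.1] [216.3 218.2] 12.76 z [0.    0.012]
bluehi 16 [190. 202.] med [0.5161 0.0743 0.0745] rect [516.7  77.4] [29.2  7.3] 81.21 z [0.072 0.079]
bluehi 20 [190. 208.] med [0.4931 0.0737 0.0745] rect [491.6  76.3] [ 7. 35.] 7.96 z [0.071 0.079]
white 315 [202. 117.] [615.1 -11.9] [562.7 146. ] 12.69 [0.011 0.018 0.024]
white 375 [122. 121.] [608.4 103.2] [7
[... 1620 characters left out ...]
 67.97 [0.256 0.342 0.413]
white 64 [499. 105.] [290.9 539.4] [65.1  9.9] 63.75 [0.305 0.308 0.311]
white 610 [134. 178.] [ 449.4 -537. ] [60.2 58.1] 2.75 [0.015 0.069 0.103]
white 53 [230. 182.] [ 521.5 -207.2] [25.8 13.5] 63.82 [0.102 0.126 0.141]
white 2874 [248. 211.] [ 518.5 -131.2] [ 94.8 441.2] 3.2 [0.012 0.018 0.083]
white 1356 [497. 239.] [544.1 545.6] [ 78.5 185.7] 74.04 [0.012 0.036 0.043]
white 165 [314. 261.] [711.6  51.5] [46.6 32. ] 82.73 [0.009 0.048 0.062]
white 662 [450. 284.] [806.3 338.9] [61.9 61.9] 6.05 [0.098 0.111 0.113]
white 496 [438. 311.] [824.2 328.3] [69.1 33.4] 61.22 [0.021 0.041 0.061]
white 703 [314. 308.] [857.3  52.2] [ 54.  148.4] 50.67 [0.014 0.018 0.024]
```

View pics/z.png

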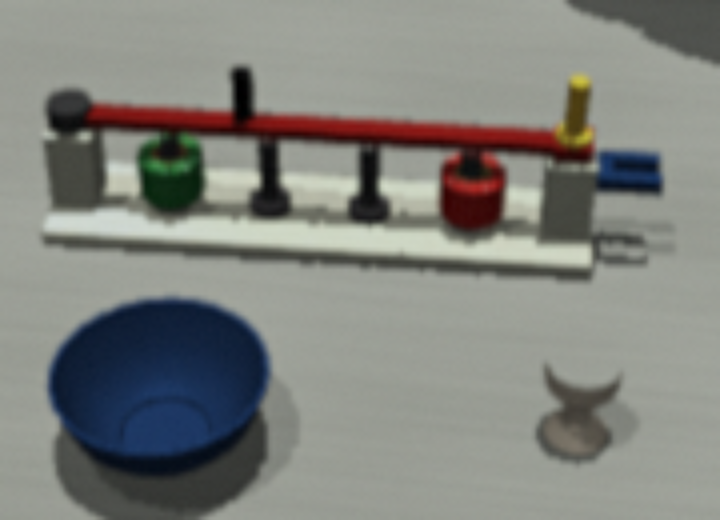

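View pics/zt.png

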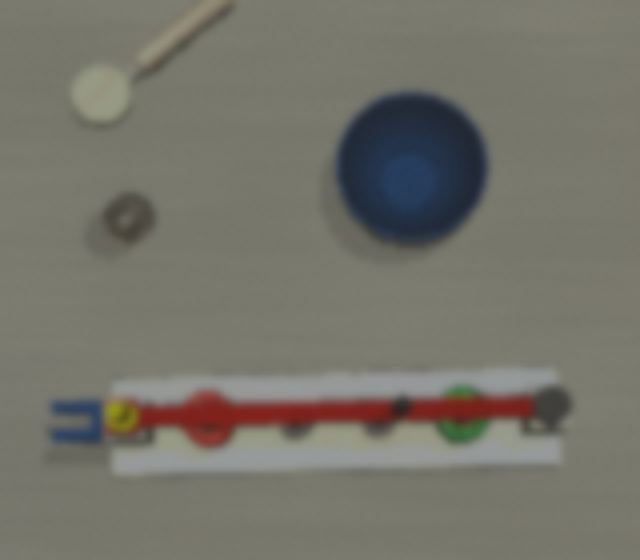

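Run:
```python
from h import *
s=status.observe(); print(R.from_rotvec(s["ee_rot"]).as_matrix().round(3))
```

```text
[[-0.    -0.902  0.431]
 [-0.001  0.431  0.902]
 [-1.    -0.    -0.001]]
```

```bash
cat >> h.py <<'E'
def go(p,yaw=None,s=None):
    """print shift/turn fractions to world TCP p; tool z at yaw deg, tool x down"""
    s=s or status.observe(); M=R.from_rotvec(s["ee_rot"]); 
    dp=M.inv().apply(np.array(p)-s["position"])/0.8
    y=np.radians(yaw); z=np.array([np.cos(y),np.sin(y),0]); x=np.array([0,0,-1.]); T=R.from_matrix(np.stack([x,np.cross(z,x),z],1))
    rv=(M.inv()*T).as_rotvec()/np.radians(60)
    print("t%.1f at"%s["clock"],np.round(s["position"],4),"w%.3f"%s["width"],"F",np.round(s["force"],1),"cmd",np.round(dp,4).tolist(),np.round(rv,4).tolist(),"rows",round(np.linalg.norm(dp)*.8/.0417,1))
E
python3 -c "
from h import *
go([.5,-.08,.38],4)"
```

```text
t0.1 at [0.2693 0.5636 0.2261] w0.999 F [0.1 0.4 0.4] cmd [-0.1916, -0.6071, -0.6017] [1.0076, -0.001, 0.0007] rows 16.8
```

{"method": "step_arm", "body": {
  "rows": [
    [-1, -0.19, -0.607, -0.602, 1, 0, 0],
    [-1, -0.19, -0.607, -0.602, 1, 0, 0],
    [-1, -0.19, -0.607, -0.602, 1, 0, 0],
    [-1, -0.19, -0.607, -0.602, 1, 0, 0],
    [-1, -0.19, -0.607, -0.602, 1, 0, 0],
    [-1, -0.19, -0.607, -0.602, 1, 0, 0],
    [-1, -0.19, -0.607, -0.602, 1, 0, 0],
    [-1, -0.19, -0.607, -0.602, 1, 0, 0],
    [-1, -0.19, -0.607, -0.602, 1, 0, 0],
    [-1, -0.19, -0.607, -0.602, 1, 0, 0],
    [-1, -0.19, -0.607, -0.602, 1, 0, 0],
    [-1, -0.19, -0.607, -0.602, 1, 0, 0]
  ]
}}

```text
clock: 1.15
position: [0.434, 0.1023, 0.3357]
ee_rot: [-0.061, 1.57, 0.062]
force: [1.0, -0.0, 0.1]
width: 0.998
```

```bash
python3 -c "
from h import *
go([.5,-.08,.38],3)"
```

```text
t1.1 at [0.434  0.1023 0.3357] w0.998 F [ 1.  -0.   0.1] cmd [-0.0555, -0.2336, 0.0646] [0.0243, 0.0002, -0.0006] rows 4.8
```

{"method": "step_arm", "body": {
  "rows": [
    [-1, -0.055, -0.233, 0.065, 0.024, 0, 0],
    [-1, -0.055, -0.233, 0.065, 0.024, 0, 0],
    [-1, -0.055, -0.233, 0.065, 0.024, 0, 0],
    [-1, -0.055, -0.233, 0.065, 0.024, 0, 0],
    [-1, -0.055, -0.233, 0.065, 0.024, 0, 0],
    [-1, -0.055, -0.233, 0.065, 0.024, 0, 0],
    [-1, -0.055, -0.233, 0.065, 0.024, 0, 0],
    [-1, -0.055, -0.233, 0.065, 0.024, 0, 0]
  ]
}}

```text
clock: 1.82
position: [0.5, -0.0769, 0.3788]
ee_rot: [-0.041, 1.571, 0.042]
force: [0.1, 0.8, -0.5]
width: 0.998
```

```bash
cat > m.py <<'E'
from h import *
def feats(d,P):
    H=hsv(d); h,s,v=H[...,0],H[...,1],H[...,2]; z=P[...,2]
    for nm,m in dict(bar=((h<6)|(h>174))&(s>150)&(z>.088)&(z<.104),redroll=((h<6)|(h>174))&(s>150)&(z<.068)&(z>.055),yel=(h>20)&(h<33)&(s>130)&(z>.085),yeltop=(h>20)&(h<33)&(s>130)&(z>.14),green=(h>40)&(h<80)&(s>100)&(z>.055),plate=(h>100)&(h<125)&(s>120)&(z>.065)&(z<.085),base=(s<80)&(z>.01)&(z<.022)).items():
        k,l,st,c=cv2.connectedComponentsWithStats(m.astype(np.uint8))
        for i in range(1,k):
            if st[i,4]>25:
                Q=P[l==i]; r=cv2.minAreaRect(Q[:,:2].astype(np.float32)*1000)
                print(nm,st[i,4],np.round(c[i]),"med",np.round(np.median(Q,0),4),"rect",np.round(r[0],1),np.round(r[1],1),round(r[2],2),"z",np.round(np.percentile(Q[:,2],[5,95]),3))
E
python3 - <<'E'
from m import *
d,P,s=snap("wrist","a"); np.savez("wa.npz",P=P,**d); print(s["position"]); feats(d,P)
E
```

```text
[ 0.50001392 -0.07689488  0.37875909]
bar 1543 [264. 162.] med [ 0.514  -0.0746  0.0958] rect [514.8 -87.6] [ 25.1 230.5] 2.91 z [0.094 0.097]
bar 248 [263. 284.] med [ 0.525  -0.2936  0.0955] rect [ 525.9 -295.3] [19.9 48.3] 3.32 z [0.094 0.097]
redroll 52 [274. 128.] med [ 0.5278 -0.0253  0.061 ] rect [528.4 -27.3] [ 9.5 26.3] 27.3 z [0.059 0.062]
redroll 50 [255. 136.] med [ 0.4966 -0.0431  0.061 ] rect [496.2 -39.1] [ 8.3 26.1] 3.2 z [0.06  0.063]
yel 282 [265.  84.] med [0.507  0.0333 0.1057] rect [508.4  35.6] [25.  24.9] 3.45 z [0.097 0.147]
yeltop 116 [266.  81.] med [0.5074 0.0355 0.1456] rect [507.5  35.9] [14.2 14.5] 50.54 z [0.143 0.147]
plate 424 [265.  58.] med [0.5054 0.0752 0.0741] rect [505.9  78.6] [33.2 41.9] 3.01 z [0.073 0.075]
base 254 [ 9. 49.] med [0.0785 0.078  0.0154] rect [73.9 77.1] [32.7 28.2] 23.39 z [0.012 0.018]
base 1814 [459.  94.] med [0.8414 0.0569 0.0162] rect [860.4  32.1] [ 56.4 181.9] 40.77 z [0.012 0.021]
base 191 [22. 99.] med [ 0.0863 -0.003   0.014 ] rect [85.7 -2. ] [88.3 16. ] 87.65 z [0.012 0.019]
base 2818 [247. 162.] med [ 0.4846 -0.0948  0.0147] rect [ 486.6 -103.2] [ 34.9 314.9] 3.15 z [0.013 0.016]
base 2411 [279. 164.] med [ 0.5451 -0.0962  0.0147] rect [ 544.2 -100.5] [ 30.5 315.3] 2.94 z [0.013 0.016]
base 337 [ 20. 147.] med [ 0.0713 -0.0852  0.0137] rect [ 58.1 -93.7] [87.2 27.3] 40.77 z [0.011 0.017]
base 170 [246. 279.] med [ 0.4952 -0.3373  0.0143] rect [ 496.2 -337.3] [27.6 34.4] 7.02 z [0.013 0.016]
base 170 [277. 279.] med [ 0.5592 -0.3334  0.0144] rect [ 558.7 -334.6] [24.9 33.4] 5.28 z [0.013 0.016]
```

View pics/wrist_a.png

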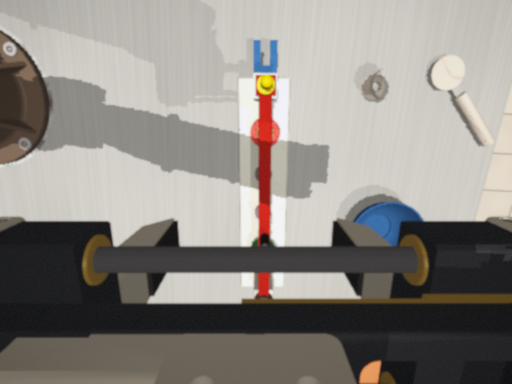

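Run:
```python
from m import *
d=dict(np.load("wa.npz")); P=d["P"]
cv2.imwrite("pics/za.png",cv2.resize(d["pixels"][30:300,215:315,::-1],None,fx=2.2*1,fy=2.2,interpolation=cv2.INTER_CUBIC))
for v in (205,210,214,218,240,245,250): print(v,[tuple(np.round(P[v,u],3))+tuple(d["pixels"][v,u]) for u in (252,257,263,269,274)])
```

```text
205 [(np.float64(0.498), np.float64(-0.174), np.float64(0.016), np.uint8(238), np.uint8(236), np.uint8(222)), (np.float64(0.508), np.float64(-0.174), np.float64(0.016), np.uint8(203), np.uint8(194), np.uint8(181)), (np.float64(0.516), np.float64(-0.148), np.float64(0.097), np.uint8(213), np.uint8(42), np.uint8(31)), (np.float64(0.526), np.float64(-0.148), np.float64(0.096), np.uint8(158), np.uint8(73), np.uint8(66)), (np.float64(0.541), np.float64(-0.172), np.float64(0.015), np.uint8(242), np.uint8(243), np.uint8(243))]
210 [(np.float64(0.499), np.float64(-0.185), np.float64(0.015), np.uint8(238), np.uint8(234), np.uint8(221)), (np.float64(0.508), np.float64(-0.181), np.float64(0.025), np.uint8(157), np.uint8(138), np.uint8(138)), (np.float64(0.516), np.float64(-0.157), np.float64(0.095), np.uint8(214), np.uint8(45), np.uint8(32)), (np.float64(0.526), np.float64(-0.156), np.float64(0.096), np.uint8(203), np.uint8(57), np.uint8(49)), (np.float64(0.541), np.float64(-0.183), np.float64(0.015), np.uint8(242), np.uint8(243), np.uint8(241))]
214 [(np.float64(0.499), np.float64(-0.193), np.
[... 1847 characters left out ...]
28), np.float64(-0.203), np.float64(0.127), np.uint8(40), np.uint8(43), np.uint8(33)), (np.float64(0.547), np.float64(-0.257), np.float64(0.014), np.uint8(116), np.uint8(126), np.uint8(106))]
250 [(np.float64(0.497), np.float64(-0.047), np.float64(0.46), np.uint8(57), np.uint8(54), np.uint8(56)), (np.float64(0.498), np.float64(-0.047), np.float64(0.46), np.uint8(57), np.uint8(57), np.uint8(56)), (np.float64(0.5), np.float64(-0.047), np.float64(0.46), np.uint8(58), np.uint8(56), np.uint8(55)), (np.float64(0.502), np.float64(-0.047), np.float64(0.459), np.uint8(57), np.uint8(56), np.uint8(57)), (np.float64(0.504), np.float64(-0.047), np.float64(0.46), np.uint8(56), np.uint8(54), np.uint8(55))]
```

View pics/za.png

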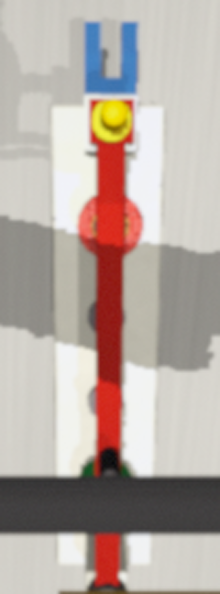

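```bash
python3 -c "
from h import *
go([.508,.0357,.2],3)"
```

```text
t1.9 at [ 0.5    -0.0763  0.3787] w0.999 F [-1.1  0.5 -0.5] cmd [0.2234, 0.1391, 0.0178] [0.0016, -0.001, -0.0006] rows 5.1
```

{"method": "step_arm", "body": {
  "rows": [
    [-1, 0.1, 0.07, 0.009, 0, 0, 0],
    [-1, 0.223, 0.139, 0.018, 0, 0, 0],
    [-1, 0.223, 0.139, 0.018, 0, 0, 0],
    [-1, 0.223, 0.139, 0.018, 0, 0, 0],
    [-1, 0.223, 0.139, 0.018, 0, 0, 0],
    [-1, 0.223, 0.139, 0.018, 0, 0, 0],
    [-1, 0.223, 0.139, 0.018, 0, 0, 0],
    [-1, 0.223, 0.139, 0.018, 0, 0, 0]
  ]
}}

```text
clock: 2.53
position: [0.5088, 0.0347, 0.2013]
ee_rot: [-0.043, 1.57, 0.042]
force: [0.8, -0.2, 0.9]
width: 0.997
```

```bash
python3 -c "
from m import *
go([.508,.0357,.11],3)
d,P,s=snap('wrist','b');feats(d,P)"
```

```text
t2.5 at [0.5088 0.0347 0.2013] w0.997 F [ 0.8 -0.2  0.9] cmd [0.1141, 0.0013, -0.0009] [0.0016, -0.0, 0.0002] rows 2.2
bar 113 [255. 176.] med [0.5054 0.0492 0.0953] rect [507.6  46. ] [27.1  8.8] 4.69 z [0.09  0.097]
bar 649 [255. 228.] med [ 0.5101 -0.0051  0.0957] rect [509.7  -4.3] [19.2 38.6] 3.52 z [0.094 0.097]
bar 434 [255. 285.] med [ 0.5137 -0.0687  0.0956] rect [513.7 -69.2] [18.9 30.2] 2.63 z [0.094 0.097]
redroll 181 [270. 234.] med [ 0.5291 -0.0242  0.0607] rect [528.6 -24.9] [10.6 29.3] 15.43 z [0.059 0.062]
redroll 151 [240. 234.] med [ 0.4951 -0.0274  0.0607] rect [494.9 -27.4] [27.8  8.7] 86.7 z [0.059 0.062]
yel 766 [255. 193.] med [0.5078 0.0407 0.1245] rect [511.9  60.9] [82.2 26.2] 82.26 z [0.1   0.146]
yeltop 300 [255. 202.] med [0.508  0.0376 0.1454] rect [505.9  66.2] [14.4 74.4] 4.18 z [0.142 0.147]
plate 1037 [255. 144.] med [0.5067 0.0744 0.0739] rect [506.1  78. ] [34.7 44.7] 2.48 z [0.073 0.075]
base 756 [502. 152.] med [0.805  0.0763 0.0155] rect [804.2  75.6] [25.6 55.1] 17.11 z [0.014 0.017]
base 1619 [229. 199.] med [ 0.4765 -0.0031  0.0147] rect [480.5  -5.4] [ 31.5 119.2] 3.06 z [0.013 0.016]
base 1560 [281. 198.] med [0.5431 0.0036 0.0146] rect [538.8  -1.9] [ 31.7 118.9] 2.82 z [0.013 0.016]
base 71 [406. 166.] med [0.6926 0.0545 0.0124] rect [693.9  53.7] [20.2  7.8] 72.85 z [0.01  0.018]
base 660 [233. 288.] med [ 0.4864 -0.1284  0.0146] rect [ 487.3 -128.8] [31.9 49.2] 4.48 z [0.013 0.016]
base 560 [276. 286.] med [ 0.5457 -0.1214  0.0145] rect [ 545.6 -121.6] [30.6 41. ] 3.26 z [0.013 0.016]
```

View pics/wrist_b.png

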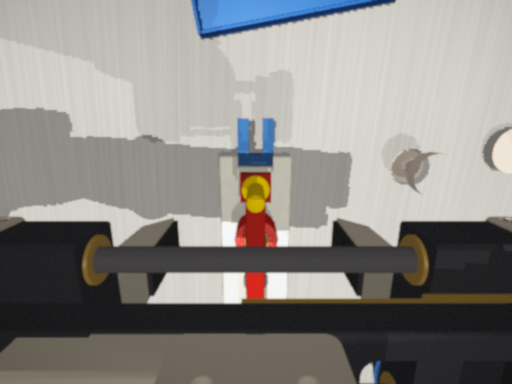

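{"method": "step_arm", "body": {
  "rows": [
    [-1, 0.04, 0.002, -0.001, 0, 0, 0],
    [-1, 0.08, 0.002, -0.001, 0, 0, 0],
    [-1, 0.114, 0.002, -0.001, 0, 0, 0],
    [-1, 0.114, 0.002, -0.001, 0, 0, 0],
    [-1, 0.114, 0.002, -0.001, 0, 0, 0]
  ]
}}

```text
clock: 3.0
position: [0.5081, 0.0351, 0.1104]
ee_rot: [-0.04, 1.571, 0.04]
force: [0.9, -1.1, 0.5]
width: 1.002
```

{"method": "step_arm", "body": {
  "rows": [
    [0.5, 0, 0, 0, 0, 0, 0],
    [1, 0, 0, 0, 0, 0, 0],
    [1, 0, 0, 0, 0, 0, 0],
    [1, 0, 0, 0, 0, 0, 0],
    [1, 0, 0, 0, 0, 0, 0],
    [1, 0, 0, 0, 0, 0, 0],
    [1, 0, 0, 0, 0, 0, 0],
    [1, 0, 0, 0, 0, 0, 0],
    [1, 0, 0, 0, 0, 0, 0],
    [1, 0, 0, 0, 0, 0, 0]
  ],
  "newtons": 15
}}

```text
clock: 3.83
position: [0.5079, 0.0359, 0.1095]
ee_rot: [-0.041, 1.571, 0.041]
force: [1.1, 1.0, -0.4]
width: 0.325
```

{"method": "step_arm", "body": {
  "rows": [
    [1, 0, 0, 0, 0, 0, 0],
    [1, 0, 0, 0, 0, 0, 0],
    [1, 0, 0, 0, 0, 0, 0],
    [1, 0, 0, 0, 0, 0, 0],
    [1, 0, 0, 0, 0, 0, 0],
    [1, 0, 0, 0, 0, 0, 0]
  ],
  "newtons": 25
}}

```text
clock: 4.33
position: [0.5079, 0.0359, 0.1096]
ee_rot: [-0.041, 1.57, 0.041]
force: [0.4, 0.4, -0.5]
width: 0.169
```

Gripped. Lift straight up.

{"method": "step_arm", "body": {
  "rows": [
    [1, -0.015, 0, 0, 0, 0, 0],
    [1, -0.035, 0, 0, 0, 0, 0],
    [1, -0.06, 0, 0, 0, 0, 0],
    [1, -0.085, 0, 0, 0, 0, 0],
    [1, -0.1, 0, 0, 0, 0, 0],
    [1, -0.1, 0, 0, 0, 0, 0],
    [1, -0.1, 0, 0, 0, 0, 0]
  ]
}}

```text
clock: 4.92
position: [0.5081, 0.0361, 0.1898]
ee_rot: [-0.041, 1.569, 0.042]
force: [0.2, -0.4, -0.8]
width: 0.167
```

```bash
python3 -c "
from m import *
go([.5056,.0785,.19],3)
d,P,s=snap('scene','c');cv2.imwrite('pics/c.png',cv2.resize(d['pixels'][120:250,230:390,::-1],None,fx=4,fy=4))
d,P,s=snap('wrist','c');feats(d,P)"
```

```text
t4.9 at [0.5081 0.0361 0.1898] w0.167 F [ 0.2 -0.4 -0.8] cmd [-0.0002, 0.0531, -0.0004] [0.0004, 0.001, -0.0005] rows 1.0
bar 633 [257. 190.] med [0.5098 0.0408 0.0956] rect [507.9  36.5] [27.7 27.8] 3.72 z [0.092 0.097]
bar 381 [256. 287.] med [ 0.5137 -0.0621  0.0956] rect [513.2 -61.8] [18.3 25.6] 3.52 z [0.095 0.097]
yel 1130 [255. 227.] med [0.5066 0.0434 0.1939] rect [509.5  69.4] [68.7 20.7] 83.01 z [0.179 0.218]
yel 60 [255. 274.] med [0.5068 0.0313 0.2251] rect [503.6  66.9] [ 7.7 75.2] 5.98 z [0.224 0.272]
yeltop 1130 [255. 227.] med [0.5066 0.0434 0.1939] rect [509.5  69.4] [68.7 20.7] 83.01 z [0.179 0.218]
yeltop 60 [255. 274.] med [0.5068 0.0313 0.2251] rect [503.6  66.9] [ 7.7 75.2] 5.98 z [0.224 0.272]
plate 1137 [257. 147.] med [0.5076 0.0742 0.0738] rect [506.4  77.6] [34.2 44.9] 2.7 z [0.073 0.075]
base 368 [506. 156.] med [0.7988 0.0748 0.0154] rect [798.9  74.7] [14.4 46.2] 14.35 z [0.013 0.017]
base 1172 [228. 189.] med [0.4754 0.0175 0.0147] rect [478.7  15.5] [30.5 78.4] 4.0 z [0.013 0.016]
base 1159 [283. 190.] med [0.5418 0.02   0.0147] rect [538.7  18.7] [30.8 78.6] 1.39 z [0.013 0.016]
base 94 [412. 168.] med [0.6928 0.0544 0.0125] rect [693.9  52.4] [21.9 10.1] 76.72 z [0.01  0.019]
base 173 [241. 287.] med [ 0.4966 -0.1179  0.0147] rect [ 493.7 -115. ] [16.2 39.1] 2.12 z [0.013 0.016]
base 114 [269. 288.] med [ 0.5334 -0.119   0.0148] rect [ 536.  -112.3] [13.5 38.9] 4.5 z [0.014 0.016]
```

View pics/c.png

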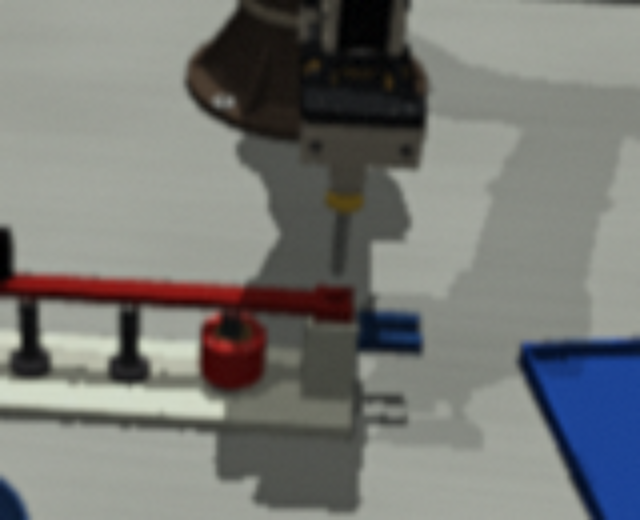

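View pics/wrist_c.png

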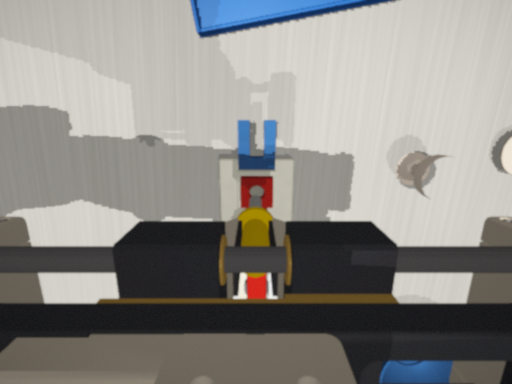

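```bash
python3 -c "
from m import *
d,P,s=snap('wrist','c2')
for v in range(182,206,3): print(v,[(tuple(np.round(P[v,u,[0,1,2]]*1000).astype(int))) for u in range(249,267,2)])
H=hsv(d);m=(H[...,0]>100)&(H[...,0]<125)&(H[...,1]>120)&(abs(P[...,2]-.074)<.005)
print('prongs')
for v in range(122,172,4):
  u=np.where(m[v])[0]; print(v,u.min(),u.max(),[int(a) for a in u if a+1 not in u or a-1 not in u],[tuple((P[v,a,:2]*1000).round(1)) for a in u if a+1 not in u or a-1 not in u])
"
```

```text
182 [(np.int64(501), np.int64(46), np.int64(95)), (np.int64(502), np.int64(46), np.int64(95)), (np.int64(504), np.int64(46), np.int64(96)), (np.int64(506), np.int64(47), np.int64(96)), (np.int64(508), np.int64(47), np.int64(96)), (np.int64(510), np.int64(47), np.int64(97)), (np.int64(511), np.int64(47), np.int64(96)), (np.int64(513), np.int64(47), np.int64(97)), (np.int64(515), np.int64(47), np.int64(96))]
185 [(np.int64(501), np.int64(44), np.int64(96)), (np.int64(503), np.int64(43), np.int64(95)), (np.int64(504), np.int64(44), np.int64(95)), (np.int64(506), np.int64(44), np.int64(95)), (np.int64(508), np.int64(44), np.int64(96)), (np.int64(510), np.int64(44), np.int64(95)), (np.int64(512), np.int64(44), np.int64(95)), (np.int64(513), np.int64(44), np.int64(96)), (np.int64(515), np.int64(44), np.int64(96))]
188 [(np.int64(501), np.int64(41), np.int64(97)), (np.int64(503), np.int64(31), np.int64(59)), (np.int64(505), np.int64(29), np.int64(51)), (np.int64(507), np.int64(29), np.int64(48)), (np.int64(509), np.int64(29), np.int64(49)), (np.int64(511), np.int64(30), np.int64(52)), (np.i
[... 4051 characters left out ...]
oat64(64.1)), (np.float64(523.3), np.float64(66.1))]
162 240 273 [240, 273] [(np.float64(490.7), np.float64(60.6)), (np.float64(522.6), np.float64(62.1))]
166 240 273 [240, 273] [(np.float64(490.8), np.float64(56.5)), (np.float64(522.9), np.float64(58.2))]Traceback (most recent call last):
  File "<string>", line 8, in <module>
    u=np.where(m[v])[0]; print(v,u.min(),u.max(),[int(a) for a in u if a+1 not in u or a-1 not in u],[tuple((P[v,a,:2]*1000).round(1)) for a in u if a+1 not in u or a-1 not in u])
                                 ~~~~~^^
    return umr_minimum(a, axis, None, out, keepdims, initial, where)
ValueError: zero-size array to reduction operation minimum which has no identity
```

{"method": "step_arm", "body": {
  "rows": [
    [1, 0, 0.02, 0, 0, 0, 0],
    [1, 0, 0.04, 0, 0, 0, 0],
    [1, 0, 0.053, 0.0002, 0, 0, 0],
    [1, 0, 0.053, 0.0002, 0, 0, 0],
    [1, 0, 0.053, 0.0002, 0, 0, 0],
    [1, 0, 0.053, 0.0002, 0, 0, 0]
  ]
}}

```text
clock: 5.57
position: [0.5058, 0.0773, 0.1894]
ee_rot: [-0.041, 1.571, 0.04]
force: [-0.4, -0.2, -0.6]
width: 0.171
```

```bash
python3 -c "
from m import *
go([.506,.0785,.145],3)
d,P,s=snap('wrist','d')"
```

```text
t5.6 at [0.5058 0.0773 0.1894] w0.171 F [-0.4 -0.2 -0.6] cmd [0.0555, 0.0015, 0.0004] [-0.0003, -0.0004, 0.0007] rows 1.1
```

View pics/wrist_d.png

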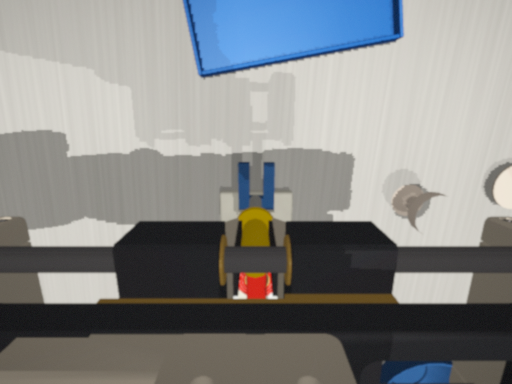

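{"method": "step_arm", "body": {
  "rows": [
    [1, 0.02, 0.0015, 0.0003, 0, 0, 0],
    [1, 0.04, 0.0015, 0.0003, 0, 0, 0],
    [1, 0.06, 0.0015, 0.0003, 0, 0, 0],
    [1, 0.07, 0.0015, 0.0003, 0, 0, 0],
    [1, 0.08, 0.0015, 0.0003, 0, 0, 0],
    [1, 0.09, 0.0015, 0.0003, 0, 0, 0],
    [1, 0.1, 0.0015, 0.0003, 0, 0, 0],
    [1, 0.1, 0.0015, 0.0003, 0, 0, 0]
  ]
}}

```text
clock: 6.28
position: [0.5055, 0.0793, 0.1085]
ee_rot: [-0.042, 1.572, 0.041]
force: [-0.8, 0.7, -0.5]
width: 0.168
```

```bash
python3 -c "
from m import *
go([.506,.0785,.088],3)
d,P,s=snap('wrist','e')
d,P,s=snap('scene','e');cv2.imwrite('pics/e.png',cv2.resize(d['pixels'][140:250,270:380,::-1],None,fx=4,fy=4))"
```

```text
t6.3 at [0.5055 0.0793 0.1085] w0.168 F [-0.8  0.7 -0.5] cmd [0.0256, -0.001, 0.0006] [0.0001, -0.0014, 0.0004] rows 0.5
```

View pics/wrist_e.png

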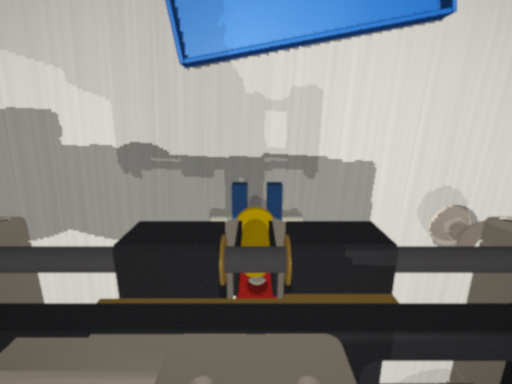

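View pics/e.png

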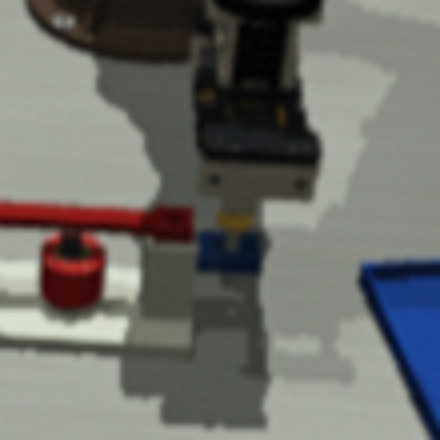

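Shank is in the slot with no contact force. Lower to rest the collar, then release.

{"method": "step_arm", "body": {
  "rows": [
    [1, 0.01, -0.001, 0.0004, 0, 0, 0],
    [1, 0.018, -0.001, 0.0004, 0, 0, 0],
    [1, 0.022, -0.001, 0.0004, 0, 0, 0],
    [1, 0.0245, -0.001, 0.0004, 0, 0, 0],
    [1, 0.0245, -0.001, 0.0004, 0, 0, 0],
    [1, 0.0245, -0.001, 0.0004, 0, 0, 0]
  ]
}}

```text
clock: 6.88
position: [0.5064, 0.0787, 0.09]
ee_rot: [-0.041, 1.57, 0.041]
force: [0.1, -0.1, -0.4]
width: 0.168
```

{"method": "step_arm", "body": {
  "rows": [
    [1, 0.0015, 0, 0, 0, 0, 0],
    [1, 0.0028, 0, 0, 0, 0, 0],
    [1, 0.0028, 0, 0, 0, 0, 0]
  ]
}}

```text
clock: 7.13
position: [0.5064, 0.0788, 0.0877]
ee_rot: [-0.041, 1.57, 0.041]
force: [1.0, -0.7, -1.3]
width: 0.169
```

{"method": "step_arm", "body": {
  "rows": [
    [0.6, 0, 0, 0, 0, 0, 0],
    [0.5, 0, 0, 0, 0, 0, 0],
    [0.2, 0, 0, 0, 0, 0, 0],
    [0, 0, 0, 0, 0, 0, 0],
    [0, 0, 0, 0, 0, 0, 0],
    [0, 0, 0, 0, 0, 0, 0],
    [0, -0.03, 0, 0, 0, 0, 0],
    [0, -0.07, 0, 0, 0, 0, 0],
    [0, -0.12, 0, 0, 0, 0, 0],
    [0, -0.12, 0, 0, 0, 0, 0]
  ]
}}

```text
clock: 7.97
position: [0.5099, 0.0786, 0.1899]
ee_rot: [-0.039, 1.562, 0.042]
force: [1.2, 0.2, 0.3]
width: 0.501
```

```bash
python3 -c "
from m import *
go([.506,.0785,.088],3)
d,P,s=snap('wrist','f');feats(d,P)
d,P,s=snap('scene','f');cv2.imwrite('pics/f.png',cv2.resize(d['pixels'][140:250,270:380,::-1],None,fx=4,fy=4))
H=hsv(d);m=(H[...,0]>20)&(H[...,0]<33)&(H[...,1]>130)&(P[...,2]>.06);m[:, :280]=0; print(np.percentile(P[m],[2,50,98],axis=0).round(4))"
```

```text
t8.0 at [0.5099 0.0786 0.1899] w0.501 F [1.2 0.2 0.3] cmd [0.1273, -0.0002, -0.006] [-0.0008, 0.0083, -0.0021] rows 2.4
bar 638 [251. 232.] med [0.5079 0.0408 0.0955] rect [507.9  38.3] [27.9 24.7] 2.99 z [0.09  0.097]
bar 479 [251. 285.] med [ 0.5108 -0.0174  0.0955] rect [510.6 -17.8] [19.5 29.2] 2.73 z [0.094 0.097]
redroll 129 [237. 282.] med [ 0.4955 -0.036   0.0608] rect [494.8 -38. ] [ 9.2 26.2] 2.19 z [0.06  0.062]
redroll 155 [267. 283.] med [ 0.5298 -0.0365  0.0606] rect [529.7 -38.1] [12.6 29. ] 3.24 z [0.059 0.062]
yel 414 [250. 196.] med [0.5052 0.0829 0.1226] rect [508.2 109.1] [74.5 15.3] 84.13 z [0.091 0.125]
plate 265 [237. 184.] med [0.492  0.0872 0.0738] rect [493.4  77.7] [ 9.1 45.6] 3.57 z [0.073 0.075]
plate 284 [264. 186.] med [0.5194 0.0825 0.0737] rect [518.2  78.9] [ 9.9 46. ] 0.63 z [0.073 0.075]
base 985 [500. 188.] med [0.8089 0.0776 0.0154] rect [807.8  76.5] [32.8 56.1] 16.78 z [0.014 0.017]
base 907 [224. 218.] med [0.475  0.0228 0.0147] rect [474.4  20. ] [21.7 69.3] 1.87 z [0.013 0.016]
base 943 [277. 219.] med [0.5416 0.0255 0.0147] rect [542.4  23.4] [22.5 69.3] 3.71 z [0.013 0.016]
base 104 [402. 201.] med [0.693  0.0557 0.0129] rect [695.   54.5] [21.9 10.5] 62.13 z [0.01 0.02]
base 407 [226. 287.] med [ 0.4791 -0.0761  0.0146] rect [482.7 -72.8] [30.2 39.7] 5.38 z [0.013 0.016]
base 373 [277. 287.] med [ 0.5482 -0.0737  0.0144] rect [544.2 -69.9] [39.9 30.2] 89.77 z [0.013 0.015]
[[-0.5296  0.0701  0.0762]
 [ 0.5125  0.0796  0.0952]
 [ 0.5209  0.3958  0.2333]]
```

View pics/wrist_f.png

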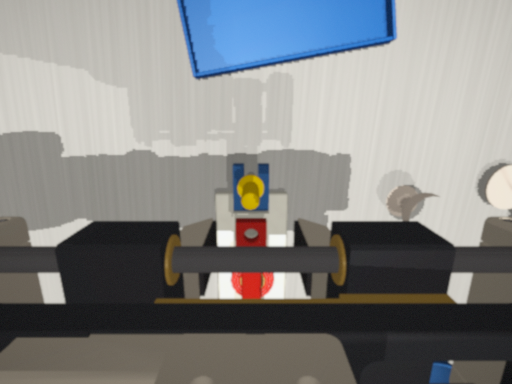

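View pics/f.png

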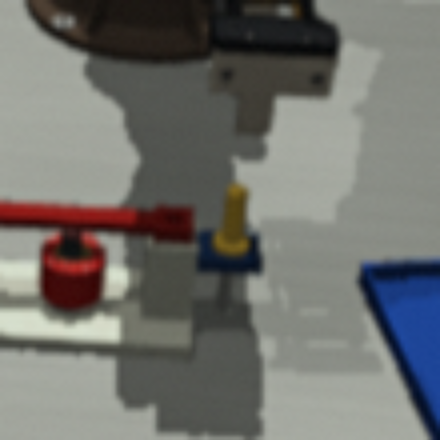

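```bash
python3 -c "
from m import *
go([.5206,-.2039,.2],3)"
```

```text
t8.1 at [0.5074 0.0791 0.1853] w0.501 F [-0.   0.6 -0.6] cmd [-0.0189, -0.3541, -0.0022] [0.0005, 0.0032, -0.0014] rows 6.8
```

{"method": "step_arm", "body": {
  "rows": [
    [0, -0.019, -0.05, -0.002, 0, 0, 0],
    [0, -0.019, -0.1, -0.002, 0, 0, 0],
    [0, -0.019, -0.354, -0.002, 0, 0, 0],
    [0, -0.019, -0.354, -0.002, 0, 0, 0],
    [0, -0.019, -0.354, -0.002, 0, 0, 0],
    [0, -0.019, -0.354, -0.002, 0, 0, 0],
    [0, -0.019, -0.354, -0.002, 0, 0, 0],
    [0, -0.019, -0.354, -0.002, 0, 0, 0],
    [0, -0.019, -0.354, -0.002, 0, 0, 0],
    [0, -0.019, -0.354, -0.002, 0, 0, 0],
    [0, -0.019, -0.354, -0.002, 0, 0, 0]
  ]
}}

```text
clock: 8.98
position: [0.5196, -0.2024, 0.1981]
ee_rot: [-0.042, 1.572, 0.044]
force: [-0.1, 0.0, -0.1]
width: 0.5
```

```bash
python3 -c "
from m import *
go([.5206,-.2039,.106],3)
d,P,s=snap('wrist','g')
m=(P[...,2]>.13)&(P[...,2]<.142)&(d['pixels'].max(2)<110); print(np.percentile(P[m],[2,50,98],axis=0).round(4))
z=P[100:330,200:310]; k=(z[...,2]>.08)&(z[...,2]<.145);print(k.sum())"
```

```text
t9.0 at [ 0.5196 -0.2024  0.1981] w0.500 F [-0.1  0.  -0.1] cmd [0.1151, -0.0021, 0.0013] [0.0021, -0.0013, -0.0012] rows 2.2
[[ 0.5133 -0.2097  0.1312]
 [ 0.5203 -0.2022  0.1372]
 [ 0.5272 -0.196   0.1389]]
3747
```

View pics/wrist_g.png

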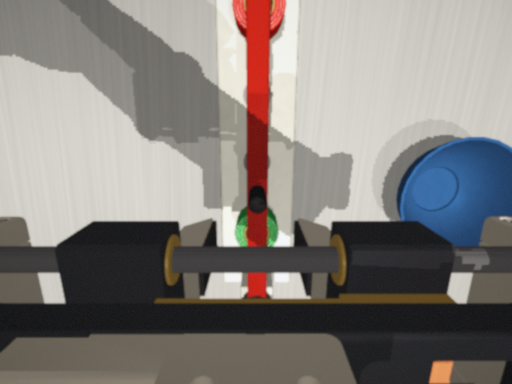

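{"method": "step_arm", "body": {
  "rows": [
    [0, 0.04, -0.001, 0.001, 0, 0, 0],
    [0, 0.08, -0.001, 0.001, 0, 0, 0],
    [0, 0.115, -0.001, 0.001, 0, 0, 0],
    [0, 0.115, -0.001, 0.001, 0, 0, 0],
    [1, 0.115, -0.001, 0.001, 0, 0, 0],
    [1, 0.115, -0.001, 0.001, 0, 0, 0],
    [1, 0.115, -0.001, 0.001, 0, 0, 0],
    [1, 0.115, -0.001, 0.001, 0, 0, 0],
    [1, 0.115, -0.001, 0.001, 0, 0, 0],
    [1, 0.115, -0.001, 0.001, 0, 0, 0],
    [1, 0.115, -0.001, 0.001, 0, 0, 0],
    [1, 0.115, -0.001, 0.001, 0, 0, 0]
  ],
  "newtons": 8
}}

```text
clock: 10.03
position: [0.5216, -0.2051, 0.1081]
ee_rot: [-0.042, 1.568, 0.041]
force: [-0.1, 1.6, 7.6]
width: 0.172
```

Run:
```python
from m import *
s=status.observe(); go(s["position"],3)
p=s["position"][:2]; h=np.array([.5274,-.3337]); r=p-h; print(r,np.linalg.norm(r),np.degrees(np.arctan2(-r[0],r[1])))
M=R.from_rotvec(s["ee_rot"])
# arc for steps of 6.5 deg
for a in np.arange(7,84,7):
    q=R.from_euler('z',-a,degrees=True).apply([*r,0])[:2]+h
    print(a,(M.inv().apply([*(q-p),0])/.8).round(4), round(a/60,4))
```

```text
t10.0 at [ 0.5216 -0.2051  0.1081] w0.172 F [-0.1  1.6  7.6] cmd [0.0, 0.0, 0.0] [0.0004, 0.0023, 0.0002] rows 0.0
[-0.00581305  0.12861857] 0.12874986346152995 2.587782387822633
7 [ 0.     -0.0013  0.0196] 0.1167
14 [ 0.0001 -0.0051  0.0389] 0.2333
21 [ 0.0001 -0.0111  0.0576] 0.35
28 [ 0.0002 -0.0194  0.0754] 0.4667
35 [ 0.0002 -0.0298  0.0921] 0.5833
42 [ 0.0003 -0.0422  0.1074] 0.7
49 [ 0.0003 -0.0563  0.121 ] 0.8167
56 [ 0.0003 -0.072   0.1329] 0.9333
63 [ 0.0004 -0.089   0.1427] 1.05
70 [ 0.0004 -0.107   0.1504] 1.1667
77 [ 0.0004 -0.1259  0.1559] 1.2833
```

{"method": "step_arm", "body": {
  "rows": [
    [1, -0.004, 0, 0, 0, 0, 0],
    [1, -0.006, 0, 0, 0, 0, 0],
    [1, -0.006, 0, 0, 0, 0, 0]
  ]
}}

```text
clock: 10.28
position: [0.5215, -0.2047, 0.112]
ee_rot: [-0.042, 1.569, 0.042]
force: [4.0, 0.5, -3.8]
width: 0.168
```

```bash
cat > arc.py <<'E'
from m import *
import sys
def arc(angs,dz=0,h=np.array([.5274,-.3337]),s=None):
    s=s or status.observe(); p=s["position"][:2]; r=p-h; print(s["position"].round(4),s["force"].round(1),"r",np.linalg.norm(r).round(4),"bar",np.degrees(np.arctan2(r[0],r[1])+np.radians(3)).round(2))
    r=r*.1295/np.linalg.norm(r)
    M=R.from_rotvec(s["ee_rot"])
    for a in angs:
        q=R.from_euler('z',-a,degrees=True).apply([*r,0])[:2]+h
        print("[1,",", ".join("%.4f"%v for v in (M.inv().apply([*(q-p),dz])/.8)),", %.4f"%(a/60),",0,0],")
E
python3 -c "
from arc import *
arc(range(5,61,5),-.002)"
```

```text
[ 0.5215 -0.2047  0.112 ] [ 4.   0.5 -3.8] r 0.1292 bar 0.37
[1, 0.0025, -0.0003, 0.0141 , 0.0833 ,0,0],
[1, 0.0025, -0.0023, 0.0281 , 0.1667 ,0,0],
[1, 0.0026, -0.0054, 0.0419 , 0.2500 ,0,0],
[1, 0.0026, -0.0098, 0.0553 , 0.3333 ,0,0],
[1, 0.0026, -0.0153, 0.0683 , 0.4167 ,0,0],
[1, 0.0026, -0.0219, 0.0808 , 0.5000 ,0,0],
[1, 0.0026, -0.0295, 0.0926 , 0.5833 ,0,0],
[1, 0.0027, -0.0382, 0.1038 , 0.6667 ,0,0],
[1, 0.0027, -0.0478, 0.1141 , 0.7500 ,0,0],
[1, 0.0027, -0.0583, 0.1236 , 0.8333 ,0,0],
[1, 0.0027, -0.0696, 0.1321 , 0.9167 ,0,0],
[1, 0.0027, -0.0815, 0.1396 , 1.0000 ,0,0],
```

{"method": "step_arm", "body": {
  "rows": [
    [1, 0.0025, -0.0003, 0.014, 0.083, 0, 0],
    [1, 0.0025, -0.0023, 0.028, 0.167, 0, 0],
    [1, 0.0025, -0.0054, 0.042, 0.25, 0, 0],
    [1, 0.0025, -0.0098, 0.055, 0.333, 0, 0],
    [1, 0.0025, -0.0153, 0.068, 0.417, 0, 0],
    [1, 0.0025, -0.022, 0.081, 0.5, 0, 0],
    [1, 0.0025, -0.0295, 0.093, 0.583, 0, 0],
    [1, 0.0025, -0.038, 0.104, 0.667, 0, 0],
    [1, 0.0025, -0.048, 0.114, 0.75, 0, 0],
    [1, 0.0025, -0.058, 0.1235, 0.833, 0, 0]
  ]
}}

```text
clock: 11.12
position: [0.6222, -0.2461, 0.1105]
ee_rot: [0.644, 1.473, -0.643]
force: [-1.5, 0.5, 6.3]
width: 0.173
```

```bash
python3 -c "
from arc import *
arc([5,10,15,20,25,28,30,32,34],0)"
```

```text
[ 0.6222 -0.2461  0.1105] [-1.5  0.5  6.3] r 0.1291 bar 50.27
[1, -0.0000, -0.0002, 0.0141 , 0.0833 ,0,0],
[1, -0.0000, -0.0020, 0.0281 , 0.1667 ,0,0],
[1, -0.0000, -0.0051, 0.0419 , 0.2500 ,0,0],
[1, -0.0000, -0.0094, 0.0554 , 0.3333 ,0,0],
[1, -0.0000, -0.0148, 0.0684 , 0.4167 ,0,0],
[1, -0.0000, -0.0186, 0.0760 , 0.4667 ,0,0],
[1, -0.0000, -0.0213, 0.0809 , 0.5000 ,0,0],
[1, -0.0000, -0.0243, 0.0857 , 0.5333 ,0,0],
[1, -0.0000, -0.0273, 0.0905 , 0.5667 ,0,0],
```

{"method": "step_arm", "body": {
  "rows": [
    [1, -0.0005, -0.0002, 0.014, 0.083, 0, 0],
    [1, -0.0005, -0.002, 0.028, 0.167, 0, 0],
    [1, -0.0005, -0.005, 0.042, 0.25, 0, 0],
    [1, -0.0005, -0.0094, 0.0554, 0.333, 0, 0],
    [1, -0.0005, -0.0148, 0.0684, 0.417, 0, 0],
    [1, -0.0005, -0.0186, 0.076, 0.467, 0, 0],
    [1, -0.0005, -0.022, 0.082, 0.5, 0, 0],
    [1, -0.0005, -0.0235, 0.084, 0.51, 0, 0],
    [1, -0.0005, -0.0235, 0.084, 0.51, 0, 0]
  ]
}}

```text
clock: 11.87
position: [0.6532, -0.3046, 0.11]
ee_rot: [1.051, 1.311, -1.045]
force: [-5.7, 11.3, 7.3]
width: 0.167
```

```bash
python3 -c "
from arc import *
arc([0],0)"
```

```text
[ 0.6532 -0.3046  0.11  ] [-5.7 11.3  7.3] r 0.1291 bar 79.99
[1, -0.0000, 0.0005, -0.0000 , 0.0000 ,0,0],
```

{"method": "step_arm", "body": {
  "rows": [
    [0.5, 0, 0, 0, 0, 0, 0],
    [0.3, 0, 0, 0, 0, 0, 0],
    [0.3, 0, 0, 0, 0, 0, 0],
    [0.2, 0, 0, 0, 0, 0, 0],
    [0, 0, 0, 0, 0, 0, 0],
    [0, -0.04, 0, 0, 0, 0, 0],
    [0, -0.08, 0, 0, 0, 0, 0],
    [-0.5, -0.12, 0, 0, 0, 0, 0],
    [-0.5, -0.16, 0, 0, 0, 0, 0],
    [-0.5, -0.16, 0, 0, 0, 0, 0]
  ]
}}

```text
clock: 12.7
position: [0.6552, -0.3107, 0.2455]
ee_rot: [1.047, 1.294, -1.046]
force: [0.3, -1.3, 1.2]
width: 0.668
```

Run:
```python
from m import *
go([.5236,-.2613,.2],3)
d,P,s=snap('top','h'); cv2.imwrite('pics/ht.png',cv2.resize(d['pixels'][60:260,80:350,::-1],None,fx=2.8,fy=2.8))
H=hsv(d);h,s,z=H[...,0],H[...,1],P[...,2]
m=((h<6)|(h>174))&(s>150)&(z>.088)&(z<.104)&(P[...,0]>.4)&(P[...,0]<.95)&(P[...,1]<-.2)
Q=P[m];print(len(Q)); vx,vy,x0,y0=cv2.fitLine(Q[:,:2].astype(np.float32),cv2.DIST_HUBER,0,.01,.01).ravel(); print("bar dir from stand y:",np.degrees(np.arctan2(vx,vy))+3,x0,y0)
m=(h>100)&(h<125)&(s>140)&(z<.04)&(P[...,1]>.1)
r=cv2.minAreaRect(P[m][:,:2].astype(np.float32)*1000); print("tray",r, m.sum())
```

```text
t12.7 at [ 0.6552 -0.3107  0.2455] w0.668 F [ 0.3 -1.3  1.2] cmd [0.0552, -0.1478, -0.096] [-1.3432, 0.0096, -0.0006] rows 3.5
201
bar dir from stand y: 80.27209 0.7154236 -0.2882636
tray ((519.2974243164062, 315.66607666015625), (216.24517822265625, 218.87188720703125), 12.923035621643066) 2854
```

View pics/ht.png

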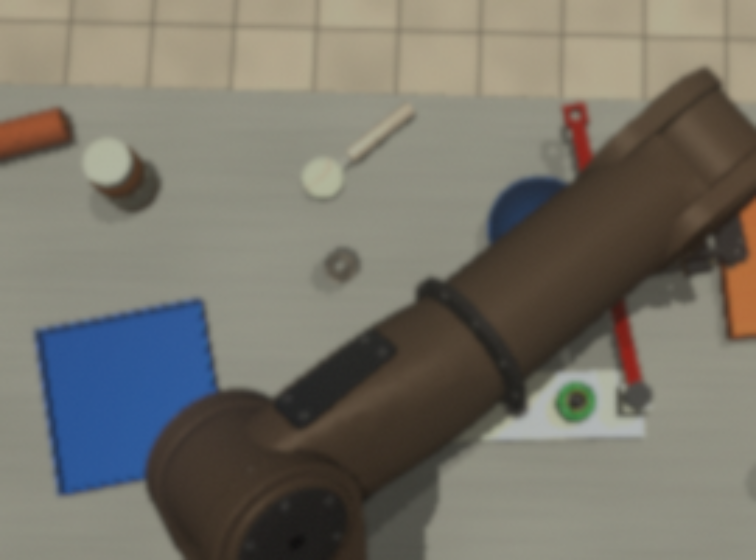

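{"method": "step_arm", "body": {
  "rows": [
    [-0.5, -0.02, 0, 0, -0.1, 0, 0],
    [-0.5, -0.02, 0, 0, -0.3, 0, 0],
    [-1, 0, -0.148, -0.096, -1, 0, 0],
    [-1, 0, -0.148, -0.096, -1, 0, 0],
    [-1, 0, -0.148, -0.096, -1, 0, 0],
    [-1, 0, -0.148, -0.096, -1, 0, 0],
    [-1, 0, -0.148, -0.096, -1, 0, 0],
    [-1, 0, -0.148, -0.096, -1, 0, 0],
    [-1, 0, -0.148, -0.096, -1, 0, 0],
    [-1, 0, -0.148, -0.096, -1, 0, 0],
    [-1, 0, -0.148, -0.096, -1, 0, 0],
    [-1, 0, -0.148, -0.096, -1, 0, 0]
  ]
}}

```text
clock: 13.75
position: [0.5214, -0.2585, 0.2377]
ee_rot: [0.243, 1.558, -0.243]
force: [-0.5, 0.2, -0.5]
width: 0.999
```

Run:
```python
from m import *
go([.5236,-.2613,.2],3)
```

```text
t13.8 at [ 0.5214 -0.2585  0.2377] w0.999 F [-0.5  0.2 -0.5] cmd [0.0471, -0.0025, 0.0037] [-0.3455, -0.0007, -0.0] rows 0.9
```

{"method": "step_arm", "body": {
  "rows": [
    [-1, 0, -0.0025, 0.0037, -0.12, 0, 0],
    [-1, 0.02, -0.0025, 0.0037, -0.24, 0, 0],
    [-1, 0.047, -0.0025, 0.0037, -0.346, 0, 0],
    [-1, 0.047, -0.0025, 0.0037, -0.346, 0, 0],
    [-1, 0.047, -0.0025, 0.0037, -0.346, 0, 0],
    [-1, 0.047, -0.0025, 0.0037, -0.346, 0, 0]
  ]
}}

```text
clock: 14.25
position: [0.524, -0.2617, 0.2012]
ee_rot: [-0.04, 1.57, 0.04]
force: [-0.3, -0.4, 0.4]
width: 1.0
```

Run:
```python
from m import *
go([.5236,-.2613,.034],3)
d,P,s=snap('wrist','i')
H=hsv(d);h,s,z=H[...,0],H[...,1],P[...,2]
m=(h>40)&(h<80)&(s>100)&(z>.056)&(z<.066); Q=P[m]; print(m.sum(),np.percentile(Q,[1,50,99],axis=0).round(4),cv2.minEnclosingCircle(Q[:,:2].astype(np.float32)*1000))
```

```text
t14.2 at [ 0.524  -0.2617  0.2012] w1.000 F [-0.3 -0.4  0.4] cmd [0.209, 0.0006, -0.0005] [-0.0016, 0.0001, 0.0004] rows 4.0
932 [[ 0.5016 -0.2821  0.0582]
 [ 0.5228 -0.2558  0.0608]
 [ 0.5454 -0.2367  0.0624]] ((523.0116577148438, -259.7949523925781), 24.124290466308594)
```

View pics/wrist_i.png

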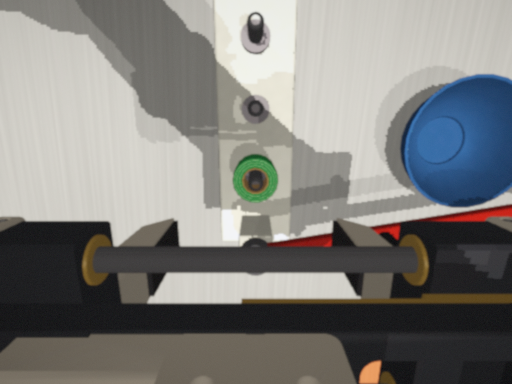

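{"method": "step_arm", "body": {
  "rows": [
    [-1, 0.04, 0.001, -0.0005, 0, 0, 0],
    [-1, 0.08, 0.001, -0.0005, 0, 0, 0],
    [-1, 0.12, 0.001, -0.0005, 0, 0, 0],
    [-1, 0.16, 0.001, -0.0005, 0, 0, 0],
    [-1, 0.19, 0.001, -0.0005, 0, 0, 0],
    [-1, 0.204, 0.001, -0.0005, 0, 0, 0],
    [-1, 0.204, 0.001, -0.0005, 0, 0, 0]
  ]
}}

```text
clock: 14.88
position: [0.5226, -0.2601, 0.0359]
ee_rot: [-0.042, 1.573, 0.043]
force: [-0.2, -0.1, 0.6]
width: 1.001
```

{"method": "step_arm", "body": {
  "rows": [
    [0.2, 0, 0, 0, 0, 0, 0],
    [1, 0, 0, 0, 0, 0, 0],
    [1, 0, 0, 0, 0, 0, 0],
    [1, 0, 0, 0, 0, 0, 0],
    [1, 0, 0, 0, 0, 0, 0],
    [1, 0, 0, 0, 0, 0, 0],
    [1, 0, 0, 0, 0, 0, 0],
    [1, 0, 0, 0, 0, 0, 0],
    [1, 0, 0, 0, 0, 0, 0],
    [1, 0, 0, 0, 0, 0, 0]
  ],
  "newtons": 12
}}

```text
clock: 15.72
position: [0.5236, -0.2605, 0.0376]
ee_rot: [-0.044, 1.57, 0.044]
force: [-0.2, 1.4, 5.5]
width: 0.536
```

{"method": "step_arm", "body": {
  "rows": [
    [1, -0.02, 0, 0, 0, 0, 0],
    [1, -0.05, 0, 0, 0, 0, 0],
    [1, -0.09, 0, 0, 0, 0, 0],
    [1, -0.13, 0, 0, 0, 0, 0],
    [1, -0.17, 0, 0, 0, 0, 0],
    [1, -0.21, 0, 0, 0, 0, 0],
    [1, -0.23, 0, 0, 0, 0, 0],
    [1, -0.23, 0, 0, 0, 0, 0]
  ]
}}

```text
clock: 16.38
position: [0.5249, -0.2618, 0.2251]
ee_rot: [-0.045, 1.565, 0.042]
force: [-0.0, -0.7, -1.2]
width: 0.539
```

```bash
cat > tray.py <<'E'
from m import *
def tray(tag="t"):
    d,P,s=snap('top',tag); H=hsv(d);h,s,z=H[...,0],H[...,1],P[...,2]
    m=(h>100)&(h<125)&(s>140)&(z<.04)&(P[...,1]>.13)&(P[...,1]<.55)
    r=cv2.minAreaRect(P[m][:,:2].astype(np.float32)*1000); print("tray",r, m.sum()); return d,P,r
E
python3 - <<'E'
from tray import *
go([.5,.2,.22],13)
d,P,r=tray("j")
snap("wrist","j")
E
```

```text
t16.4 at [ 0.5249 -0.2618  0.2251] w0.539 F [-0.  -0.7 -1.2] cmd [0.0051, 0.5781, 0.0009] [-0.1637, 0.0051, 0.0026] rows 11.1
tray ((519.345458984375, 315.40838623046875), (217.4630889892578, 218.65914916992188), 12.750417709350586) 3413
```

View pics/wrist_j.png

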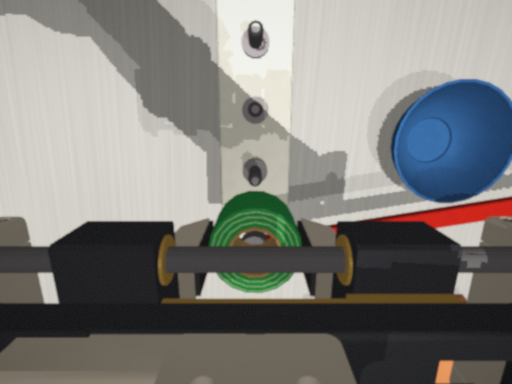

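View pics/top_j.png

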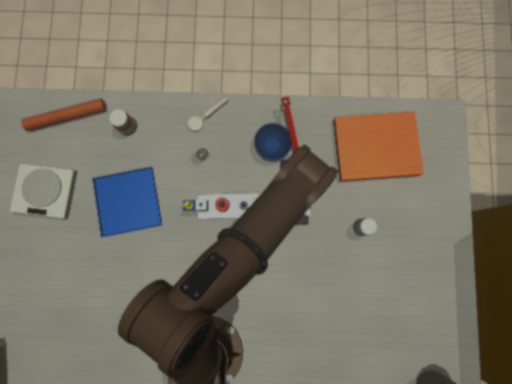

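{"method": "step_arm", "body": {
  "rows": [
    [1, 0, 0.05, 0, 0, 0, 0],
    [1, 0, 0.1, 0, -0.05, 0, 0],
    [1, 0, 0.578, 0, -0.164, 0, 0],
    [1, 0, 0.578, 0, -0.164, 0, 0],
    [1, 0, 0.578, 0, -0.164, 0, 0],
    [1, 0, 0.578, 0, -0.164, 0, 0],
    [1, 0, 0.578, 0, -0.164, 0, 0],
    [1, 0, 0.578, 0, -0.164, 0, 0],
    [1, 0, 0.578, 0, -0.164, 0, 0],
    [1, 0, 0.578, 0, -0.164, 0, 0],
    [1, 0, 0.578, 0, -0.164, 0, 0],
    [1, 0, 0.578, 0, -0.164, 0, 0]
  ]
}}

```text
clock: 17.48
position: [0.4949, 0.2096, 0.2191]
ee_rot: [-0.185, 1.566, 0.187]
force: [-0.1, 1.2, -0.3]
width: 0.538
```

{"method": "step_arm", "body": {
  "rows": [
    [1, 0, 0.04, 0, 0, 0, 0],
    [1, 0, 0.04, 0, 0, 0, 0],
    [1, 0, 0.04, 0, 0, 0, 0],
    [1, 0, 0.04, 0, 0, 0, 0],
    [1, 0, 0.04, 0, 0, 0, 0]
  ]
}}

```text
clock: 17.9
position: [0.4903, 0.2309, 0.2207]
ee_rot: [-0.178, 1.565, 0.177]
force: [-0.6, -0.5, -0.7]
width: 0.535
```

```bash
cat >> tray.py <<'E'
def wtray(tag):
    d,P,s=snap("wrist",tag); H=hsv(d);h,sa,z=H[...,0],H[...,1],P[...,2]
    m=(h>100)&(h<125)&(sa>140)&(z<.04)&(P[...,1]>.13)&(P[...,1]<.55)
    k,l,st,c=cv2.connectedComponentsWithStats(m.astype(np.uint8)); i=1+np.argmax(st[1:,4]); m=l==i
    Q=P[m]; r=cv2.minAreaRect(Q[:,:2].astype(np.float32)*1000); print("wtray",r,m.sum(),"floor",np.percentile(Q[:,2],[5,25,50,95,99]).round(4))
    return d,P,r
E
python3 - <<'E'
from tray import *
go([.5,.3,.22],13)
d,P,r=wtray("k")
E
```

```text
t17.9 at [0.4903 0.2309 0.2207] w0.535 F [-0.6 -0.5 -0.7] cmd [0.0007, 0.0814, 0.0311] [-0.0009, -0.0011, 0.0008] rows 1.7
wtray ((520.3853759765625, 316.2799072265625), (217.17721557617188, 217.83338928222656), 12.88708782196045) 27091 floor [0.0027 0.0035 0.0041 0.0188 0.0205]
```

View pics/wrist_k.png

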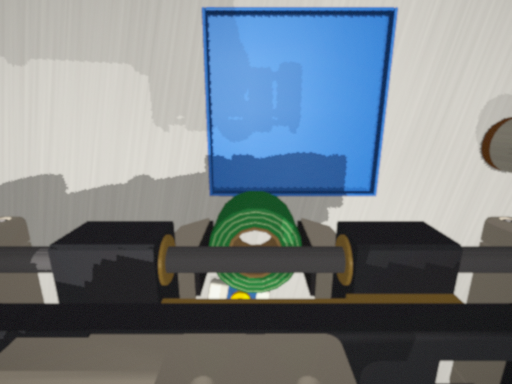

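Run:
```python
from tray import *
go([.5115,.3553,.06],12.9)
```

```text
t17.9 at [0.4905 0.2309 0.2209] w0.536 F [-0.2 -0.9 -0.9] cmd [0.201, 0.1458, 0.0606] [0.0004, -0.0007, 0.0006] rows 4.9
```

{"method": "step_arm", "body": {
  "rows": [
    [1, 0, 0.06, 0.025, 0, 0, 0],
    [1, 0.02, 0.1, 0.045, 0, 0, 0],
    [1, 0.06, 0.146, 0.06, 0, 0, 0],
    [1, 0.1, 0.146, 0.06, 0, 0, 0],
    [1, 0.15, 0.146, 0.06, 0, 0, 0],
    [1, 0.2, 0.146, 0.06, 0, 0, 0],
    [1, 0.2, 0.146, 0.06, 0, 0, 0],
    [1, 0.2, 0.146, 0.06, 0, 0, 0]
  ]
}}

```text
clock: 18.62
position: [0.5101, 0.355, 0.0602]
ee_rot: [-0.18, 1.567, 0.175]
force: [0.3, -0.7, 0.4]
width: 0.538
```

Run:
```python
from tray import *
go([.5115,.3553,.018],12.9)
tray("l")
```

```text
t18.6 at [0.5101 0.355  0.0602] w0.538 F [ 0.3 -0.7  0.4] cmd [0.0527, 0.0001, 0.002] [0.0007, -0.0037, 0.0024] rows 1.0
tray ((519.185546875, 315.0517578125), (216.52926635742188, 218.08404541015625), 12.565711975097656) 2507
```

{"method": "step_arm", "body": {
  "rows": [
    [1, 0.02, 0, 0.001, 0, 0, 0],
    [1, 0.035, 0, 0.001, 0, 0, 0],
    [1, 0.045, 0, 0.001, 0, 0, 0],
    [1, 0.05, 0, 0.001, 0, 0, 0],
    [1, 0.053, 0, 0.001, 0, 0, 0],
    [1, 0.053, 0, 0.001, 0, 0, 0]
  ]
}}

```text
clock: 19.17
position: [0.5117, 0.3571, 0.0192]
ee_rot: [-0.178, 1.563, 0.179]
force: [-0.1, -0.3, -1.4]
width: 0.541
```

{"method": "step_arm", "body": {
  "rows": [
    [1, 0.001, 0, 0, 0, 0, 0],
    [1, 0.002, 0, 0, 0, 0, 0],
    [1, 0.002, 0, 0, 0, 0, 0]
  ]
}}

```text
clock: 19.42
position: [0.5117, 0.3572, 0.0176]
ee_rot: [-0.178, 1.563, 0.179]
force: [0.5, 0.4, -0.8]
width: 0.543
```

{"method": "step_arm", "body": {
  "rows": [
    [1, 0.0015, 0, 0, 0, 0, 0],
    [1, 0.0015, 0, 0, 0, 0, 0]
  ]
}}

```text
clock: 19.58
position: [0.5118, 0.3573, 0.0166]
ee_rot: [-0.178, 1.563, 0.179]
force: [-0.7, 0.2, 3.1]
width: 0.536
```

{"method": "step_arm", "body": {
  "rows": [
    [-0.15, 0, 0, 0, 0, 0, 0],
    [-0.2, 0, 0, 0, 0, 0, 0],
    [-0.3, 0, 0, 0, 0, 0, 0],
    [-0.5, 0, 0, 0, 0, 0, 0],
    [-0.5, 0, 0, 0, 0, 0, 0],
    [-0.5, 0, 0, 0, 0, 0, 0]
  ]
}}

```text
clock: 20.08
position: [0.5116, 0.3571, 0.0161]
ee_rot: [-0.179, 1.563, 0.179]
force: [0.5, -0.0, 0.3]
width: 0.741
```

{"method": "step_arm", "body": {
  "rows": [
    [-0.5, -0.02, 0, 0, 0, 0, 0],
    [-0.5, -0.05, 0, 0, 0, 0, 0],
    [-0.5, -0.1, 0, 0, 0, 0, 0],
    [-0.5, -0.15, 0, 0, 0, 0, 0],
    [-0.5, -0.22, 0, 0, 0, 0, 0],
    [-0.5, -0.25, -0.15, 0, 0, 0, 0],
    [-1, -0.25, -0.15, 0, 0, 0, 0],
    [-1, -0.25, -0.15, 0, 0, 0, 0],
    [-1, -0.25, -0.15, 0, 0, 0, 0],
    [-1, -0.25, -0.15, 0, 0, 0, 0]
  ]
}}

```text
clock: 20.92
position: [0.5401, 0.237, 0.2176]
ee_rot: [-0.174, 1.561, 0.174]
force: [-0.4, 0.1, 0.0]
width: 0.975
```

Run:
```python
from tray import *
d,P,r=wtray("m")
H=hsv(d);h,s,z=H[...,0],H[...,1],P[...,2]
m=(h>40)&(h<80)&(s>100)&(z>.03)&(z<.05); Q=P[m]; print(m.sum(),np.percentile(Q,[1,50,99],axis=0).round(4),cv2.minEnclosingCircle(Q[:,:2].astype(np.float32)*1000))
go([.5119,-.0366,.22],3)
```

```text
wtray ((513.8787841796875, 338.74078369140625), (217.31158447265625, 185.75961303710938), 12.818333625793457) 20882 floor [0.0027 0.0035 0.0041 0.0182 0.0204]
789 [[0.4788 0.3681 0.0324]
 [0.5033 0.3871 0.0399]
 [0.5246 0.4143 0.0419]] ((501.0952453613281, 392.1550598144531), 24.69798469543457)
t21.0 at [0.539  0.2395 0.2166] w0.989 F [-0.3  0.3 -0.8] cmd [-0.0046, -0.3288, -0.11] [0.1651, 0.0006, -0.0008] rows 6.7
```

View pics/wrist_m.png

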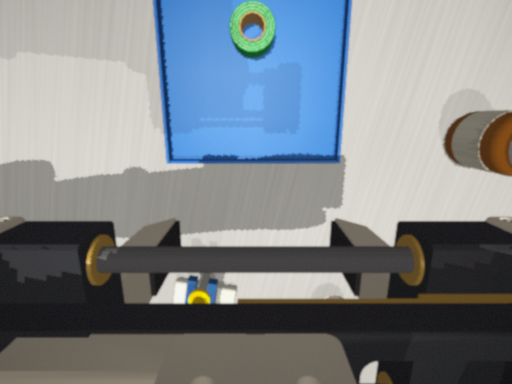

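{"method": "step_arm", "body": {
  "rows": [
    [-1, -0.004, -0.05, -0.015, 0, 0, 0],
    [-1, -0.004, -0.15, -0.05, 0.05, 0, 0],
    [-1, -0.004, -0.329, -0.11, 0.165, 0, 0],
    [-1, -0.004, -0.329, -0.11, 0.165, 0, 0],
    [-1, -0.004, -0.329, -0.11, 0.165, 0, 0],
    [-1, -0.004, -0.329, -0.11, 0.165, 0, 0],
    [-1, -0.004, -0.329, -0.11, 0.165, 0, 0],
    [-1, -0.004, -0.329, -0.11, 0.165, 0, 0],
    [-1, -0.004, -0.329, -0.11, 0.165, 0, 0],
    [-1, -0.004, -0.329, -0.11, 0.165, 0, 0],
    [-1, -0.004, -0.329, -0.11, 0.165, 0, 0]
  ]
}}

```text
clock: 21.88
position: [0.5125, -0.0337, 0.2189]
ee_rot: [-0.045, 1.571, 0.046]
force: [0.0, -0.6, -0.2]
width: 1.003
```

Run:
```python
from tray import *
d,P,s_=snap("wrist","n")
H=hsv(d);h,s,z=H[...,0],H[...,1],P[...,2]
m=((h<6)|(h>174))&(s>100)&(z>.056)&(z<.066);Q=P[m]; print(m.sum(),cv2.minEnclosingCircle(Q[:,:2].astype(np.float32)*1000))
go([.5119,-.0366,.038],3)
```

```text
879 ((512.7027587890625, -33.632137298583984), 24.454938888549805)
t21.9 at [ 0.5125 -0.0339  0.219 ] w0.996 F [-0.1 -0.   0.5] cmd [0.2262, -0.0034, -0.0008] [0.0055, -0.0006, -0.0003] rows 4.3
```

View pics/wrist_n.png

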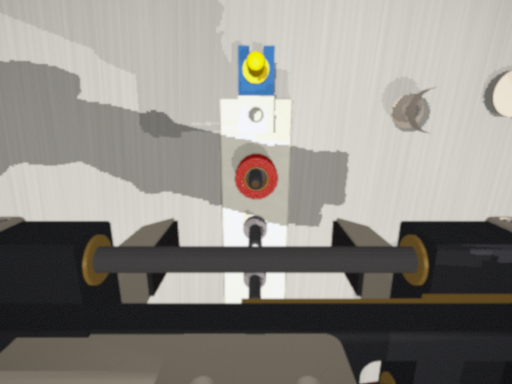

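{"method": "step_arm", "body": {
  "rows": [
    [-1, 0.04, -0.0015, 0, 0, 0, 0],
    [-1, 0.08, -0.0015, 0, 0, 0, 0],
    [-1, 0.12, -0.0015, 0, 0, 0, 0],
    [-1, 0.16, -0.0015, 0, 0, 0, 0],
    [-1, 0.2, -0.0015, 0, 0, 0, 0],
    [-1, 0.226, -0.0015, 0, 0, 0, 0],
    [-1, 0.226, -0.0015, 0, 0, 0, 0]
  ]
}}

```text
clock: 22.52
position: [0.5097, -0.0357, 0.0347]
ee_rot: [-0.045, 1.577, 0.045]
force: [-0.8, 0.7, 0.4]
width: 1.0
```

{"method": "step_arm", "body": {
  "rows": [
    [0.2, 0, 0, 0, 0, 0, 0],
    [1, 0, 0, 0, 0, 0, 0],
    [1, 0, 0, 0, 0, 0, 0],
    [1, 0, 0, 0, 0, 0, 0],
    [1, 0, 0, 0, 0, 0, 0],
    [1, 0, 0, 0, 0, 0, 0],
    [1, 0, 0, 0, 0, 0, 0],
    [1, 0, 0, 0, 0, 0, 0],
    [1, 0, 0, 0, 0, 0, 0],
    [1, 0, 0, 0, 0, 0, 0]
  ],
  "newtons": 12
}}

```text
clock: 23.35
position: [0.5127, -0.0372, 0.039]
ee_rot: [-0.043, 1.57, 0.043]
force: [-1.9, 0.7, 7.4]
width: 0.543
```

{"method": "step_arm", "body": {
  "rows": [
    [1, -0.02, 0, 0, 0, 0, 0],
    [1, -0.05, 0, 0, 0, 0, 0],
    [1, -0.09, 0, 0, 0, 0, 0],
    [1, -0.13, 0, 0, 0, 0, 0],
    [1, -0.17, 0, 0, 0, 0, 0],
    [1, -0.21, 0, 0, 0, 0, 0],
    [1, -0.23, 0, 0, 0, 0, 0],
    [1, -0.23, 0, 0, 0, 0, 0]
  ]
}}

```text
clock: 24.02
position: [0.5143, -0.0376, 0.2261]
ee_rot: [-0.042, 1.564, 0.043]
force: [0.5, 0.2, -1.1]
width: 0.544
```

Run:
```python
from tray import *
d,P,r=tray("o")
go([.49,.23,.22],13)
```

```text
tray ((509.40032958984375, 353.2649230957031), (216.5726776123047, 219.17471313476562), 12.942827224731445) 3239
t24.1 at [ 0.5132 -0.0373  0.224 ] w0.546 F [ 0.1  0.3 -0.2] cmd [0.0052, 0.3352, -0.0107] [-0.1643, 0.0032, -0.0003] rows 6.4
```

{"method": "step_arm", "body": {
  "rows": [
    [1, 0.005, 0.05, 0, 0, 0, 0],
    [1, 0.005, 0.15, -0.005, -0.06, 0, 0],
    [1, 0.005, 0.35, -0.01, -0.164, 0, 0],
    [1, 0.005, 0.35, -0.01, -0.164, 0, 0],
    [1, 0.005, 0.35, -0.01, -0.164, 0, 0],
    [1, 0.005, 0.35, -0.01, -0.164, 0, 0],
    [1, 0.005, 0.35, -0.01, -0.164, 0, 0],
    [1, 0.005, 0.35, -0.01, -0.164, 0, 0],
    [1, 0.005, 0.35, -0.01, -0.164, 0, 0],
    [1, 0.005, 0.35, -0.01, -0.164, 0, 0],
    [1, 0.005, 0.35, -0.01, -0.164, 0, 0]
  ]
}}

```text
clock: 24.98
position: [0.489, 0.24, 0.2178]
ee_rot: [-0.177, 1.565, 0.175]
force: [0.5, 0.0, -1.2]
width: 0.55
```

Run:
```python
from tray import *
d,P,r=wtray("p")
H=hsv(d);h,s,z=H[...,0],H[...,1],P[...,2]
m=(h>40)&(h<80)&(s>100)&(z>.03)&(z<.05); Q=P[m]; print(m.sum(),cv2.minEnclosingCircle(Q[:,:2].astype(np.float32)*1000))
go([.5195,.315,.06],12.9)
```

```text
wtray ((511.9689636230469, 346.03131103515625), (217.27854919433594, 198.69332885742188), 12.85860538482666) 23004 floor [0.0026 0.0034 0.004  0.0175 0.0202]
821 ((500.6477966308594, 392.4376220703125), 24.774944305419922)
t25.0 at [0.4892 0.2401 0.2181] w0.547 F [-0.4  0.1 -1.5] cmd [0.1975, 0.0831, 0.0579] [-0.0012, -0.0008, 0.0006] rows 4.3
```

View pics/wrist_p.png

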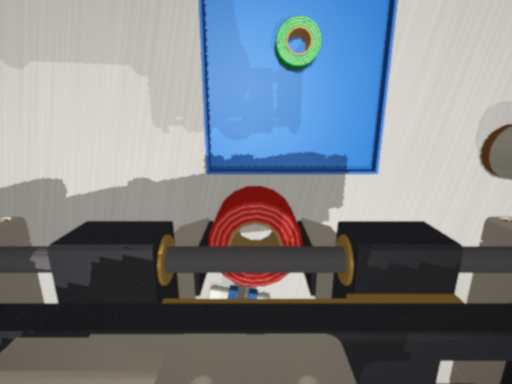

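{"method": "step_arm", "body": {
  "rows": [
    [1, 0, 0.04, 0.03, 0, 0, 0],
    [1, 0.02, 0.083, 0.058, 0, 0, 0],
    [1, 0.06, 0.083, 0.058, 0, 0, 0],
    [1, 0.1, 0.083, 0.058, 0, 0, 0],
    [1, 0.15, 0.083, 0.058, 0, 0, 0],
    [1, 0.2, 0.083, 0.058, 0, 0, 0],
    [1, 0.2, 0.083, 0.058, 0, 0, 0],
    [1, 0.2, 0.083, 0.058, 0, 0, 0]
  ]
}}

```text
clock: 25.7
position: [0.5186, 0.315, 0.0575]
ee_rot: [-0.178, 1.567, 0.174]
force: [1.2, 0.2, -0.2]
width: 0.543
```

Run:
```python
from tray import *
go([.5195,.315,.018],12.9)
tray("q")
```

```text
t25.7 at [0.5186 0.315  0.0575] w0.543 F [ 1.2  0.2 -0.2] cmd [0.0494, -0.0001, 0.0013] [-0.0006, -0.0037, 0.0021] rows 0.9
tray ((508.398681640625, 354.1649475097656), (215.6541290283203, 218.47764587402344), 12.930757522583008) 1640
```

{"method": "step_arm", "body": {
  "rows": [
    [1, 0.02, 0, 0.001, 0, 0, 0],
    [1, 0.035, 0, 0.001, 0, 0, 0],
    [1, 0.044, 0, 0.001, 0, 0, 0],
    [1, 0.048, 0, 0.001, 0, 0, 0],
    [1, 0.05, 0, 0.001, 0, 0, 0],
    [1, 0.05, 0, 0.001, 0, 0, 0],
    [1, 0.051, 0, 0.001, 0, 0, 0]
  ]
}}

```text
clock: 26.33
position: [0.5206, 0.3174, 0.0185]
ee_rot: [-0.177, 1.563, 0.178]
force: [0.1, -0.3, -0.4]
width: 0.546
```

{"method": "step_arm", "body": {
  "rows": [
    [1, 0.001, 0, 0, 0, 0, 0],
    [1, 0.0015, 0, 0, 0, 0, 0],
    [1, 0.0015, 0, 0, 0, 0, 0]
  ]
}}

```text
clock: 26.58
position: [0.5206, 0.3174, 0.018]
ee_rot: [-0.177, 1.563, 0.178]
force: [-3.3, -0.9, 10.4]
width: 0.546
```

{"method": "step_arm", "body": {
  "rows": [
    [-0.15, 0, 0, 0, 0, 0, 0],
    [-0.2, 0, 0, 0, 0, 0, 0],
    [-0.3, 0, 0, 0, 0, 0, 0],
    [-0.5, 0, 0, 0, 0, 0, 0],
    [-0.5, 0, 0, 0, 0, 0, 0],
    [-0.5, 0, 0, 0, 0, 0, 0]
  ]
}}

```text
clock: 27.08
position: [0.5201, 0.3172, 0.0165]
ee_rot: [-0.178, 1.564, 0.178]
force: [-0.7, -1.1, 0.4]
width: 0.746
```

{"method": "step_arm", "body": {
  "rows": [
    [-0.5, -0.02, 0, 0, 0, 0, 0],
    [-0.5, -0.05, 0, 0, 0, 0, 0],
    [-0.5, -0.1, 0, 0, 0, 0, 0],
    [-0.5, -0.15, 0, 0, 0, 0, 0],
    [-0.5, -0.22, 0, 0, 0, 0, 0],
    [-0.5, -0.27, -0.12, 0, 0, 0, 0],
    [-0.5, -0.27, -0.12, 0, 0, 0, 0],
    [-0.5, -0.27, -0.12, 0, 0, 0, 0],
    [-0.5, -0.27, -0.12, 0, 0, 0, 0]
  ]
}}

```text
clock: 27.83
position: [0.545, 0.217, 0.2364]
ee_rot: [-0.172, 1.558, 0.171]
force: [1.3, -0.8, 0.1]
width: 0.746
```

Run:
```python
from tray import *
d,P,r=wtray("r")
H=hsv(d);h,s,z=H[...,0],H[...,1],P[...,2]
for m in ((h>40)&(h<80)&(s>100)&(z>.03)&(z<.05),((h<6)|(h>174))&(s>100)&(z>.03)&(z<.05)&(P[...,1]>.2)):
  Q=P[m]; print(m.sum(),np.median(Q[:,2]),cv2.minEnclosingCircle(Q[:,:2].astype(np.float32)*1000))
go([.6545,-.3107,.2],-55)
```

```text
wtray ((515.1676025390625, 332.17413330078125), (216.74563598632812, 171.39144897460938), 13.003888130187988) 16544 floor [0.0027 0.0035 0.0041 0.0184 0.0205]
637 0.03980420199666898 ((501.5745849609375, 391.3772888183594), 24.177780151367188)
828 0.04001006769523083 ((519.4293212890625, 319.68682861328125), 24.248733520507812)
t27.9 at [0.5435 0.2203 0.2347] w0.753 F [ 0.4  0.  -1.1] cmd [0.0432, -0.678, -0.0102] [1.1275, 0.0029, -0.0022] rows 13.0
```

View pics/wrist_r.png

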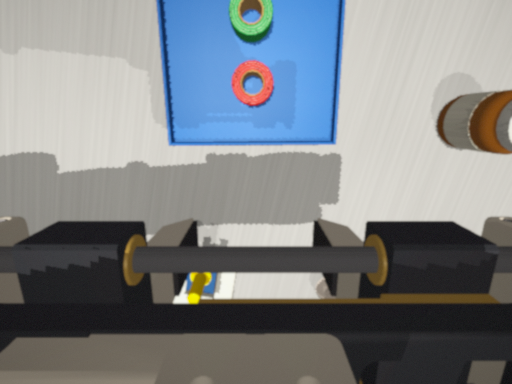

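{"method": "step_arm", "body": {
  "rows": [
    [-0.3, 0, -0.05, 0, 0.05, 0, 0],
    [-0.3, 0, -0.15, 0, 0.1, 0, 0],
    [-0.3, 0.02, -0.678, -0.01, 1, 0, 0],
    [-0.3, 0.02, -0.678, -0.01, 1, 0, 0],
    [-0.3, 0.02, -0.678, -0.01, 1, 0, 0],
    [-0.3, 0.02, -0.678, -0.01, 1, 0, 0],
    [-0.3, 0.02, -0.678, -0.01, 1, 0, 0],
    [-0.3, 0.02, -0.678, -0.01, 1, 0, 0],
    [-0.3, 0.02, -0.678, -0.01, 1, 0, 0],
    [-0.3, 0.02, -0.678, -0.01, 1, 0, 0],
    [-0.3, 0.02, -0.678, -0.01, 1, 0, 0],
    [-0.3, 0.02, -0.678, -0.01, 1, 0, 0]
  ]
}}

```text
clock: 28.88
position: [0.6472, -0.2635, 0.2166]
ee_rot: [0.641, 1.476, -0.64]
force: [0.1, 0.7, 0.6]
width: 0.651
```

Run:
```python
from tray import *
go([.6537,-.3047,.2],-77)
```

```text
t28.9 at [ 0.6472 -0.2635  0.2166] w0.651 F [0.1 0.7 0.6] cmd [0.0207, -0.0292, 0.0433] [0.5011, -0.0016, 0.0006] rows 1.1
```

{"method": "step_arm", "body": {
  "rows": [
    [-0.2, 0.01, -0.029, 0.043, 0.12, 0, 0],
    [-0.2, 0.01, -0.029, 0.043, 0.24, 0, 0],
    [-0.2, 0.01, -0.029, 0.043, 0.36, 0, 0],
    [-0.2, 0.01, -0.029, 0.043, 0.5, 0, 0],
    [-0.2, 0.01, -0.029, 0.043, 0.5, 0, 0],
    [-0.2, 0.01, -0.029, 0.043, 0.5, 0, 0],
    [-0.2, 0.01, -0.029, 0.043, 0.5, 0, 0]
  ]
}}

```text
clock: 29.47
position: [0.6532, -0.3033, 0.2095]
ee_rot: [1.037, 1.311, -1.037]
force: [-0.8, 0.4, -0.4]
width: 0.599
```

Run:
```python
from tray import *
go([.6537,-.3047,.112],-77)
d,P,s=snap('wrist','s')
m=(P[...,2]>.132)&(P[...,2]<.142)&(d['pixels'].max(2)<110); print(m.sum(),np.percentile(P[m],[2,50,98],axis=0).round(4))
```

```text
t29.5 at [ 0.6532 -0.3033  0.2095] w0.599 F [-0.8  0.4 -0.4] cmd [0.1218, 0.0003, 0.0019] [0.0041, -0.0006, 0.0006] rows 2.3
264 [[ 0.6476 -0.3113  0.1334]
 [ 0.6552 -0.3042  0.1375]
 [ 0.6614 -0.2975  0.139 ]]
```

View pics/wrist_s.png

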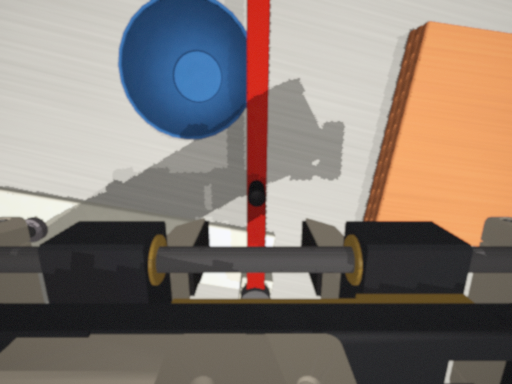

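{"method": "step_arm", "body": {
  "rows": [
    [-0.2, 0.04, 0, 0.001, 0, 0, 0],
    [-0.2, 0.08, 0, 0.001, 0, 0, 0],
    [-0.2, 0.12, 0, 0.001, 0, 0, 0],
    [-0.2, 0.12, 0, 0.001, 0, 0, 0],
    [1, 0.12, 0, 0.001, 0, 0, 0],
    [1, 0.12, 0, 0.001, 0, 0, 0],
    [1, 0.12, 0, 0.001, 0, 0, 0],
    [1, 0.12, 0, 0.001, 0, 0, 0],
    [1, 0.12, 0, 0.001, 0, 0, 0],
    [1, 0.12, 0, 0.001, 0, 0, 0],
    [1, 0.12, 0, 0.001, 0, 0, 0],
    [1, 0.12, 0, 0.001, 0, 0, 0]
  ],
  "newtons": 8
}}

```text
clock: 30.52
position: [0.6533, -0.3046, 0.1148]
ee_rot: [1.041, 1.308, -1.04]
force: [-2.5, 3.3, 6.0]
width: 0.172
```

{"method": "step_arm", "body": {
  "rows": [
    [1, -0.002, 0, 0, 0, 0, 0],
    [1, -0.002, 0, 0, 0, 0, 0],
    [1, -0.002, 0, 0, 0, 0, 0]
  ]
}}

```text
clock: 30.77
position: [0.6532, -0.3046, 0.1152]
ee_rot: [1.041, 1.309, -1.04]
force: [2.1, 0.7, -4.7]
width: 0.173
```

```bash
python3 -c "
from arc import *
arc(range(-5,-61,-5),0)"
```

```text
[ 0.6532 -0.3046  0.1152] [ 2.1  0.7 -4.7] r 0.1291 bar 79.98
[1, 0.0000, -0.0002, -0.0141 , -0.0833 ,0,0],
[1, 0.0000, -0.0020, -0.0281 , -0.1667 ,0,0],
[1, 0.0000, -0.0051, -0.0419 , -0.2500 ,0,0],
[1, 0.0000, -0.0093, -0.0554 , -0.3333 ,0,0],
[1, 0.0000, -0.0147, -0.0684 , -0.4167 ,0,0],
[1, 0.0001, -0.0213, -0.0809 , -0.5000 ,0,0],
[1, 0.0001, -0.0288, -0.0928 , -0.5833 ,0,0],
[1, 0.0001, -0.0375, -0.1040 , -0.6667 ,0,0],
[1, 0.0001, -0.0470, -0.1144 , -0.7500 ,0,0],
[1, 0.0001, -0.0574, -0.1240 , -0.8333 ,0,0],
[1, 0.0001, -0.0686, -0.1326 , -0.9167 ,0,0],
[1, 0.0001, -0.0805, -0.1402 , -1.0000 ,0,0],
```

{"method": "step_arm", "body": {
  "rows": [
    [1, 0, -0.0002, -0.014, -0.083, 0, 0],
    [1, 0, -0.002, -0.028, -0.167, 0, 0],
    [1, 0, -0.005, -0.042, -0.25, 0, 0],
    [1, 0, -0.0093, -0.0554, -0.333, 0, 0],
    [1, 0, -0.0147, -0.0684, -0.417, 0, 0],
    [1, 0, -0.0213, -0.081, -0.5, 0, 0],
    [1, 0, -0.0288, -0.093, -0.583, 0, 0],
    [1, 0, -0.0375, -0.104, -0.667, 0, 0],
    [1, 0, -0.047, -0.1144, -0.75, 0, 0],
    [1, 0, -0.0574, -0.124, -0.833, 0, 0]
  ]
}}

```text
clock: 31.6
position: [0.5855, -0.2186, 0.1153]
ee_rot: [0.366, 1.54, -0.367]
force: [1.0, -1.8, -7.0]
width: 0.172
```

```bash
python3 -c "
from arc import *
arc([-5,-10,-15,-20,-24,-27,-29,-30,-31,-32],0)"
```

```text
[ 0.5855 -0.2186  0.1153] [ 1.  -1.8 -7. ] r 0.129 bar 29.79
[1, 0.0000, 0.0001, -0.0141 , -0.0833 ,0,0],
[1, 0.0000, -0.0018, -0.0281 , -0.1667 ,0,0],
[1, 0.0000, -0.0048, -0.0419 , -0.2500 ,0,0],
[1, 0.0000, -0.0091, -0.0554 , -0.3333 ,0,0],
[1, 0.0000, -0.0133, -0.0658 , -0.4000 ,0,0],
[1, 0.0000, -0.0170, -0.0735 , -0.4500 ,0,0],
[1, 0.0000, -0.0196, -0.0785 , -0.4833 ,0,0],
[1, 0.0000, -0.0210, -0.0809 , -0.5000 ,0,0],
[1, 0.0000, -0.0224, -0.0834 , -0.5167 ,0,0],
[1, 0.0000, -0.0239, -0.0858 , -0.5333 ,0,0],
```

{"method": "step_arm", "body": {
  "rows": [
    [1, 0, 0, -0.014, -0.083, 0, 0],
    [1, 0, -0.0018, -0.028, -0.167, 0, 0],
    [1, 0, -0.0048, -0.042, -0.25, 0, 0],
    [1, 0, -0.009, -0.0554, -0.333, 0, 0],
    [1, 0, -0.0133, -0.0658, -0.4, 0, 0],
    [1, 0, -0.017, -0.0735, -0.45, 0, 0],
    [1, 0, -0.0196, -0.0785, -0.483, 0, 0],
    [1, 0, -0.021, -0.081, -0.5, 0, 0],
    [1, 0, -0.0224, -0.0834, -0.51, 0, 0],
    [1, 0, -0.0224, -0.0834, -0.51, 0, 0],
    [1, 0, -0.0224, -0.0834, -0.51, 0, 0]
  ]
}}

```text
clock: 32.52
position: [0.5215, -0.205, 0.1164]
ee_rot: [-0.051, 1.565, 0.047]
force: [9.9, 0.5, -7.3]
width: 0.17
```

```bash
python3 -c "
from arc import *
arc([0],0)"
```

```text
[ 0.5215 -0.205   0.1164] [ 9.9  0.5 -7.3] r 0.1288 bar 0.37
[1, -0.0000, 0.0009, 0.0000 , 0.0000 ,0,0],
```

{"method": "step_arm", "body": {
  "rows": [
    [0.5, 0, 0, 0, 0, 0, 0],
    [0.3, 0, 0, 0, 0, 0, 0],
    [0.2, 0, 0, 0, 0, 0, 0],
    [0, 0, 0, 0, 0, 0, 0],
    [0, 0, 0, 0, 0, 0, 0],
    [0, -0.04, 0, 0, 0, 0, 0],
    [0, -0.08, 0, 0, 0, 0, 0],
    [0, -0.12, 0, 0, 0, 0, 0],
    [0, -0.17, 0, 0, 0, 0, 0],
    [0, -0.3, -0.15, 0, 0, 0, 0],
    [0, -0.3, -0.15, 0, 0, 0, 0],
    [0, -0.3, -0.15, 0, 0, 0, 0]
  ]
}}

```text
clock: 33.52
position: [0.5242, -0.2991, 0.3356]
ee_rot: [-0.05, 1.569, 0.05]
force: [0.9, -1.4, -0.1]
width: 0.498
```

{"method": "step_arm", "body": {
  "rows": [
    [0, -0.1, 0.12, -0.1, 0, 0, 0],
    [0, -0.1, 0.12, -0.1, 0, 0, 0],
    [0, -0.1, 0.12, -0.1, 0, 0, 0],
    [0, -0.1, 0.12, -0.1, 0, 0, 0],
    [0, -0.1, 0.12, -0.1, 0, 0, 0],
    [0, -0.1, 0.12, -0.1, 0, 0, 0],
    [0, -0.1, 0.12, -0.1, 0, 0, 0],
    [0, -0.1, 0.12, -0.1, 0, 0, 0]
  ]
}}

```text
clock: 34.18
position: [0.4386, -0.2081, 0.4127]
ee_rot: [-0.048, 1.572, 0.048]
force: [0.3, -0.0, 0.4]
width: 0.504
```

Run:
```python
from tray import *
go([.5,-.08,.38],3)
d,P,s=snap("wrist","y"); feats(d,P)
def bars(d,P):
    H=hsv(d);h,s,z=H[...,0],H[...,1],P[...,2]
    m=((h<6)|(h>174))&(s>150)&(z>.088)&(z<.104)&(P[...,0]>.4)&(P[...,0]<.95)&(P[...,1]<.06)
    Q=P[m];vx,vy,x0,y0=cv2.fitLine(Q[:,:2].astype(np.float32),cv2.DIST_HUBER,0,.01,.01).ravel(); print("bar",len(Q),np.degrees(np.arctan(vx/vy))+3)
bars(d,P); w=dict(np.load("wa.npz")); bars(w,w["P"])
d,P,s=snap("scene","y"); bars(d,P); w=dict(np.load("scene0.npz")); bars(w,cloud(w))
```

```text
t34.2 at [ 0.4386 -0.2081  0.4127] w0.504 F [ 0.3 -0.   0.4] cmd [0.0408, 0.1552, 0.0864] [0.0086, -0.0014, 0.0001] rows 3.5
bar 1828 [308.  74.] med [ 0.5125 -0.0689  0.0959] rect [510.6 -86.4] [ 27.6 233.2] 1.54 z [0.094 0.097]
bar 544 [302. 191.] med [ 0.5217 -0.2588  0.0956] rect [ 522.1 -259.8] [ 18.4 108. ] 3.86 z [0.094 0.097]
base 363 [67. 21.] med [0.0912 0.013  0.0136] rect [96.8 -9. ] [89.2 36.2] 82.0 z [0.012 0.016]
base 4584 [286. 110.] med [ 0.4899 -0.125   0.0148] rect [ 494.6 -149. ] [ 45.8 409.3] 2.98 z [0.013 0.017]
base 938 [495.  20.] med [0.8429 0.0526 0.016 ] rect [852.5  45.1] [ 46.  131.3] 51.05 z [0.012 0.021]
base 2101 [318. 109.] med [ 0.5507 -0.1163  0.0148] rect [ 552.  -145.2] [ 20.1 405.2] 2.99 z [0.013 0.016]
base 53 [411.  14.] med [0.6923 0.0473 0.0122] rect [694.8  48.6] [ 9.7 23.3] 33.3 z [0.01  0.019]
base 221 [63. 68.] med [ 0.0798 -0.0786  0.0151] rect [ 80.  -78.3] [35.6 27.9] 16.75 z [0.012 0.018]
base 163 [13. 86.] med [-0.0211 -0.1173  0.0131] rect [  -9.3 -117.4] [21.8 66.1] 70.27 z [0.011 0.015]
base 31 [45. 85.] med [ 0.0425 -0.1087  0.0134] rect [  40.4 -107.8] [24.6  9.1] 18.59 z [0.012 0.015]
base 72 [250. 290.] med [ 0.4439 -0.5152  0.0153] rect [ 444.8 -521.7] [56.6 21.9] 1.05 z [0.011 0.021]
bar 2372 0.09411931
bar 1798 0.104207516
bar 621 -0.14208937
bar 577 0.04173851
```

View pics/wrist_y.png

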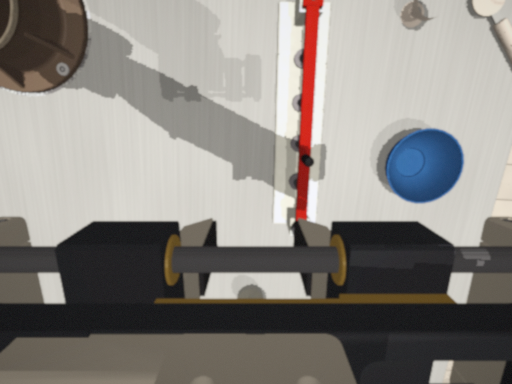

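View pics/scene_y.png

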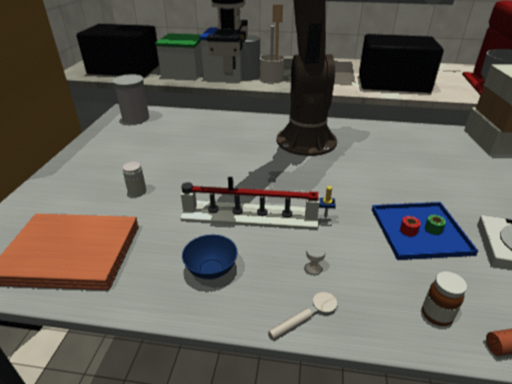

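```bash
python3 -c "
from cell import arm
print(arm.sign_off())"
```

```text
the job is handed in; nothing more can be done
None
```

The ribbon stand is cleared and the job is handed in, at about 34 s on the clock against the 210 s limit.

- **Pin:** I drew it up out of the bore and hung it by its collar in the blue notch. Its top measured 0.125 m, where 0.124 m was expected. It was still hanging there in the last picture.
- **Bar:** I swung it to its stop, which measured 80.3° (1.40 rad). At the end I pressed it back against the closed stop. The final images give 0.09° and −0.14°; the same fits gave 0.10° and 0.04° before I moved it.
- **Rolls:** Only the green and red rolls were there. Both lie flat on the tray floor with their tops at 0.040 m, about 74 mm between centres.
- **Tray:** It was about 38 mm from its starting place when I looked after putting down the green roll. I took this to be the announced knock, but I didn't rule out having dragged it. I measured the tray again before placing the red roll.
- **Bystanders:** The egg cup, bowl and spice can look unmoved in the last scene picture. I did not measure their positions again.

No other check failed or disagreed. The highest wrist force I read was about 15 N, while holding the bar against its open stop.

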